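# Set the bench grinder's tool rest and spin the new stone by hand

## Task

A new stone has just been fitted to the bench grinder's left side. Slide the left tool rest in until about 2 mm is left between it and the stone, let go of it, then spin the stone the way it runs (front going down) with light fingertip strokes, not gripping it, so that it runs on by itself and makes at least one full turn in all, to check that it does not rub. Never push the rest or your fingers hard against the stone, never spin it while the rest touches it, and leave the other things on the bench where they are.

Things in the scene. Friction and masses are not known exactly. Their poses are not given: they have to be found in the camera images.
- grinder: Bench grinder bolted down, 190 x 300 x 250 mm: motor, guarded stone on its left (+y), guarded wire wheel on its right with a fixed rest. Origin: middle of its underside, on the bench; x to its back, y to its left, z up. Each guard (46 mm wide, 85 mm radius) is open in front from 15 degrees below axle height to 70 above; there its sides are cut back, so the outer 22 mm of the stone stand free.
- spindle (a point): On the shaft's axis, in the middle of the stone's 20 mm thickness, 128 mm above the bench, 125 mm left of the grinder's middle; axes as the grinder's, the shaft along y. The plain grey stone around it is 140 to 150 mm in diameter: its exact size is not known and must be felt or seen.
- wheel (a joint): Angle of the rotor (stone, shaft and wire wheel turn as one), rad; starts between 0 and 0.4, grows as the stone's front goes down, the way it runs. No stops. Bearing drag about 0.01 N m: left at 2 rad/s it runs on by itself for about 1 rad. A white chalk stroke crosses the stone's rim. The stone is hard: 0.3 mm of overtravel is some 5 N.
- rest_edge (a point): Middle of the inner upper edge, facing the stone, of the left tool rest; axes as the grinder's. Steel plate, 50 mm outwards (-x) from this edge, 50 mm wide (y), 6 mm thick, top 3 mm below the axle. A bar 24 mm wide drops from it 30 mm out; its sides are free to pinch from above. It slides only along x, on 26 mm, at about 5 N, stays where left, starts 9 to 22 mm off the stone.
- old_wheel: Bystander: worn stone, ring 116 mm across, 18 mm thick, flat on the bench left of the grinder. Origin: centre of its underside.
- dresser: Bystander: wheel dresser, dark steel bar 195 mm long, 22 mm high, lying in front of the motor. Origin: underside near its middle.
- spanner: Bystander: flat steel spanner 170 mm long, in front of the wire wheel. Origin: underside, middle.
- flange: Bystander: pipe flange, 124 mm across, 18 mm thick. Origin: centre of its underside.
- pipe_stub: Bystander: upright pipe stub, 60 mm across, 85 mm high. Origin: centre of its underside.
- chipping_hammer: Bystander: hammer, 260 mm long. Origin: underside, middle.
- paste_tin: Bystander: round tin, 70 mm across, 75 mm high. Origin: centre of its underside.
- angle_offcut: Bystander: 120 mm offcut of 40 mm angle steel. Origin: underside, middle.

How it is judged:
By the outcome, as a careful person would: the job done as asked, in the order asked, and still so for the second after the job is handed in, with the robot touching nothing.
It also fails if it takes over 62 s, if anything falls off the work surface, if the arm or the gripper's body presses on something with over 40 N, if the wrist force passes 120 N, or if a joint passes its speed limit or range.

## Robot

A 6-joint arm with a two-finger parallel gripper is mounted at the origin on the work surface. World frame = base frame: x ahead of the robot, y to its left, z up, the work surface at z = 0. Lengths are in m, angles in degrees, forces in N, time in s.
With the tool pointing down it reaches from about 0.25 to 0.775 m from the base axis. Payload 4 kg.
Tool frame: the origin (TCP) lies midway between the tips of the shut fingers; the grasp point (between the pads) lies 19 mm behind it; z points along the fingers, y is the direction in which the jaws open and shut (so a half turn about z gives the same grasp; the last joint's range is limited). The gripper opens to 85 mm and grips with 20 to 120 N. Pads are 22 mm wide; open, the fingers measure 114 mm over their backs; the gripper's body (76 mm by 85 mm) begins 54 mm behind the grasp point. The pads swing forward as they close: fully open they stand 13 mm farther back than shut.
Start: joints at [-69.162, 4.996, 78.535, -0, 96.463, -5.907], TCP at [0.248, -0.491, 0.231] pointing down, gripper open.
Joint ranges: [-177.83, 177.83], [-43.37, 116.18], [15.69, 146.23], [-61.86, 241.86], [9.47, 152.12], [-147.06, 147.06]. Speed limits (degrees/s): [159.86, 159.86, 180, 180, 180, 180].

## Interface

Orientations are given as a 3x3 rotation matrix whose columns are the frame's x, y, z axes.
In Python, from station import get_obs, camera, camera_info, close_job gives the robot as it stands.
- The arm moves only by the tool drive_tool, never from a script. Its argument "deltas" is a list of rows, each an object with "xyz": the shift along the tool's x, y, z in mm, a list of three; "roll": the turn about the tool's z in rad. In form: [{"xyz": [x, y, z], "roll": roll}, ...]. A call has exactly 10 rows; each row shifts and turns the commanded pose from where the row before left it, along the tool's axes as they then stand; what a row does not reach is not made up. A row lasts 1/12 s, in which the tool goes at most 41.7 mm and 7.16 degrees, less where a joint would pass 70% of its speed; a pose out of reach is approached as far as the arm can. A call is refused whole if a number of a shift passes 41.7 or a number of a turn 0.125, either way. A call with a gripper value outside its range is refused whole. "claw" is the closure in counts, from 0 (fully open) to 255 (shut), set as the call begins (left out, the last holds). The fingers move at their own pace and stop on an object; "newtons" is the grip in N (left out, the last holds). Time passes only in rows, so rows that do not move let the fingers close, or fill a call up. It gives the time, the measured TCP pose, the force and the opening at its end, in the units of the state.
- get_obs(): the state, without advancing time (a new reading comes with each control period).
- camera(name): name is "side" or "top" or "wrist"; returns the picture (480x640x3 uint8, red, green, blue); there is no depth.
- camera_info(name): a dict with "K" (3x3 intrinsics, pixels), "k1" (the pictures are not rectified: a ray, as slopes to the right and down, at radius r is drawn at 1 + k1 r^2 times it, then the intrinsics apply), "rvec" (rotation vector, rad) and "tvec" (3), from world to camera coordinates, as OpenCV has them; the wrist camera has in their place "hand_eye" (4x4, takes a point from camera to tool coordinates, whose origin is the TCP and whose axes are the flange's). Camera axes: x right, y down, z forward; pixel columns grow to the right and rows downward; lengths in m; the calibration is good to about 2 mm. A picture is of the moment at which its call begins: read the wrist's pose just before it. camera_info takes no time and is no camera call.
- close_job(): hands the job in, once; it reports no verdict.
The state is a dict: "time_s": time; "joint_positions": joint angles; "joint_velocities": joint speeds; "tau": joint torques, N m; "tcp_pos": TCP position; "tcp_rot": TCP orientation; "wrist_force": force on the tool from outside, world axes, zero at the start; "moment": the same for the moment, N m; "gripper_width": finger opening in m.
Only numpy, scipy, OpenCV 4.12 (cv2) and the standard library are available. Lean on these libraries where they do the work, as an engineer would, in place of code of your own. Each camera call takes 0.05 s, during which the arm holds its last target.

## Working session

There is one attempt and no reset: what is moved stays moved. The work goes in short steps, Python scripts to look and compute and a tool call to move; the robot and the scene stay as the last step left them, time stands still between calls to the robot, and variables do not carry over. Pictures are saved under pics/ and viewed, and the job is handed in when it is done.

Besides the shell and the picture viewer there is one more tool, called after "Emit:" by a JSON object that holds its "name" and its "arguments", one argument or row to a line. drive_tool: Moves the arm, as the interface text tells. Its arguments: {"type":"object","properties":{"deltas":{"type":"array"},"claw":{"type":"number"},"newtons":{"type":"number"}},"required":["deltas"]}

```bash
ls; mkdir -p pics; cat > h.py <<'E'
import numpy as np, cv2
from station import get_obs, camera, camera_info, close_job
def snap(n,f):
    im=camera(n); cv2.imwrite('pics/'+f,im[:,:,::-1]); return im
E
python3 - <<'E'
from h import *
o=get_obs(); print(o)
for n in ['side','top','wrist']:
    print(n,camera_info(n))
snap('side','s0.png');snap('top','t0.png')
E
```

```text
pics
{'time_s': 0.0, 'joint_positions': array([-6.91605856e+01,  5.03894154e+00,  7.86269587e+01,  4.03960638e-05,
        9.64631257e+01, -5.90698301e+00]), 'joint_velocities': array([ 0.09277448, -0.02372829, -0.13054002,  0.01710948, -0.03422741,
        0.0230469 ]), 'tau': array([-9.16384961e-04, -3.51867378e+01, -3.13276398e+01, -4.12976697e-04,
        1.06911594e-02, -3.12375244e-05]), 'tcp_pos': array([ 0.24733772, -0.49067315,  0.23012113]), 'tcp_rot': array([[ 8.93007300e-01,  4.50041466e-01, -8.00467603e-04],
       [ 4.50042118e-01, -8.93004850e-01,  2.10485624e-03],
       [ 2.32451138e-04, -2.23989613e-03, -9.99997464e-01]]), 'wrist_force': array([0.32250392, 0.60779166, 0.62545228]), 'moment': array([ 7.37312395e-05,  1.60697717e-02, -1.30309912e-02]), 'gripper_width': 0.08535907057488387}
side {'K': array([[513.31651552,   0.        , 320.99443444],
       [  0.        , 513.31651552, 246.77861645],
       [  0.        ,   0.        ,   1.        ]]), 'k1': 0.017105434410882688, 'rvec': array([ 0.73732575, -2.50891877,  1.24655493]), 'tvec': array([0.4014884 , 0.2401
[... 175 characters left out ...]
     ]]), 'k1': -0.0005255128767781008, 'rvec': array([ 2.14213082, -2.20686711,  0.07633973]), 'tvec': array([-0.01532996,  0.48021035,  1.3976803 ])}
wrist {'K': array([[360.39612112,   0.        , 323.95437892],
       [  0.        , 360.39612112, 235.0468113 ],
       [  0.        ,   0.        ,   1.        ]]), 'k1': 0.016493798252374695, 'hand_eye': array([[ 4.84207739e-04, -9.45474199e-01, -3.25696644e-01,
         8.43297897e-02],
       [ 9.99999732e-01,  6.36491653e-04, -3.61007179e-04,
         2.76332027e-04],
       [ 5.48626169e-04, -3.25696382e-01,  9.45474254e-01,
        -1.42221032e-01],
       [ 0.00000000e+00,  0.00000000e+00,  0.00000000e+00,
         1.00000000e+00]])}
```

View pics/s0.png

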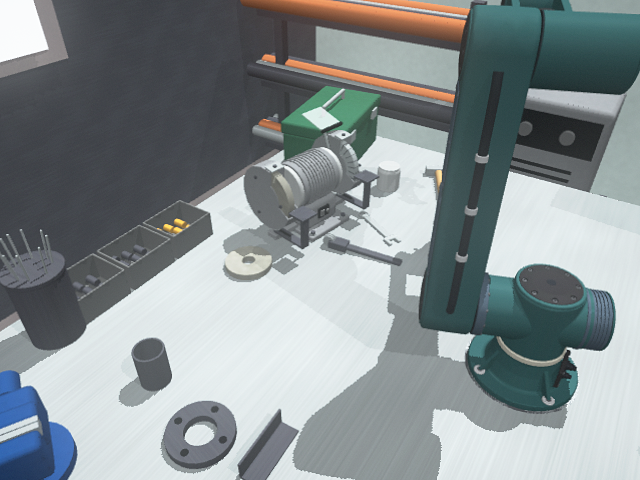

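View pics/t0.png

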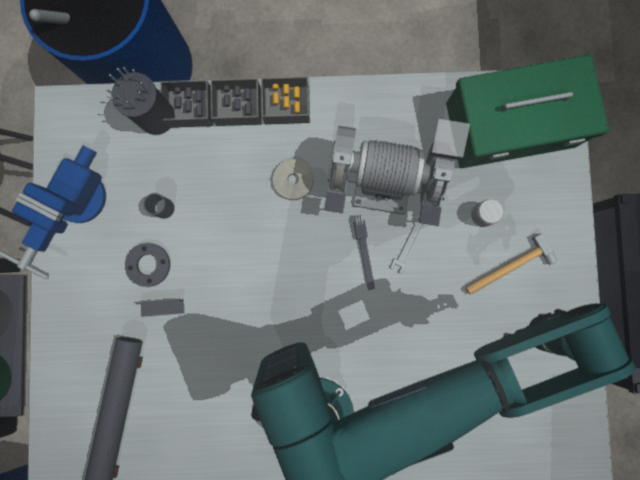

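```bash
cat >> h.py <<'E'
def ray(n,uv,o=None):
    ci=camera_info(n);K=ci['K'];k1=ci['k1']
    d=np.array([k1,0,0,0,0],float)
    p=cv2.undistortPoints(np.array([[uv]],float),K,d)[0,0]
    v=np.array([p[0],p[1],1.])
    if 'rvec' in ci:
        R=cv2.Rodrigues(ci['rvec'])[0];return -R.T@ci['tvec'],R.T@v
    H=ci['hand_eye'];o=o or get_obs();T=o['tcp_rot']
    return o['tcp_pos']+T@H[:3,3],T@H[:3,:3]@v
def atz(n,uv,z,o=None):
    c,v=ray(n,uv,o);return c+v*(z-c[2])/v[2]
def proj(n,P,o=None):
    ci=camera_info(n);d=np.array([ci['k1'],0,0,0,0],float)
    P=np.atleast_2d(np.array(P,float))
    if 'rvec' in ci: r,t=ci['rvec'],ci['tvec']
    else:
        H=ci['hand_eye'];T=np.eye(4);T[:3,:3]=o['tcp_rot'];T[:3,3]=o['tcp_pos'];M=np.linalg.inv(T@H)
        r=cv2.Rodrigues(M[:3,:3])[0];t=M[:3,3]
    return cv2.projectPoints(P.reshape(-1,1,3),r,t,ci['K'],d)[0][:,0]
def crop(f,g,x0,y0,x1,y1,s):
    im=cv2.imread('pics/'+f)[y0:y1,x0:x1];cv2.imwrite('pics/'+g,cv2.resize(im,None,fx=s,fy=s,interpolation=cv2.INTER_CUBIC))
E
python3 - <<'E'
from h import *
crop('t0.png','t0c.png',260,110,480,260,3.6)
crop('s0.png','s0c.png',215,90,415,240,4)
print(ray('top',(320,240)),ray('side',(320,240))[0])
E
```

```text
(array([ 0.36450207, -0.04340921,  1.43164279]), array([ 0.08502518,  0.01190672, -0.99631749])) [-0.02283626  0.7903425   0.81524154]
```

View pics/t0c.png

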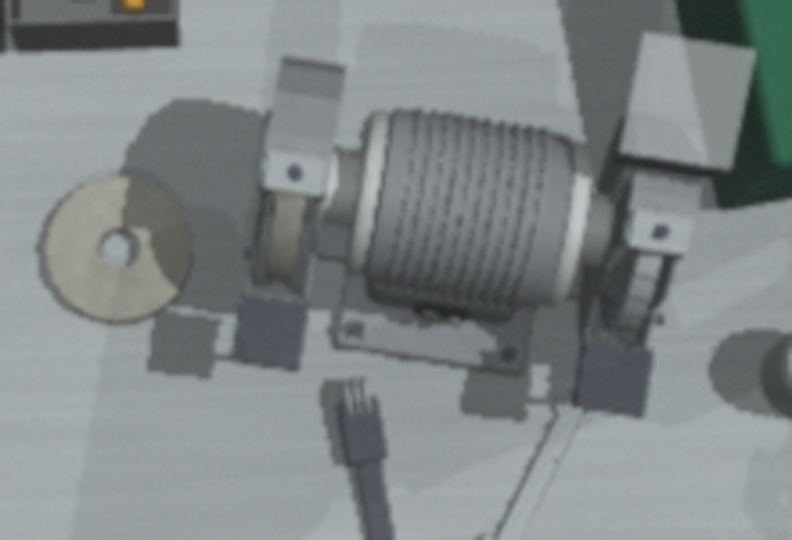

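View pics/s0c.png

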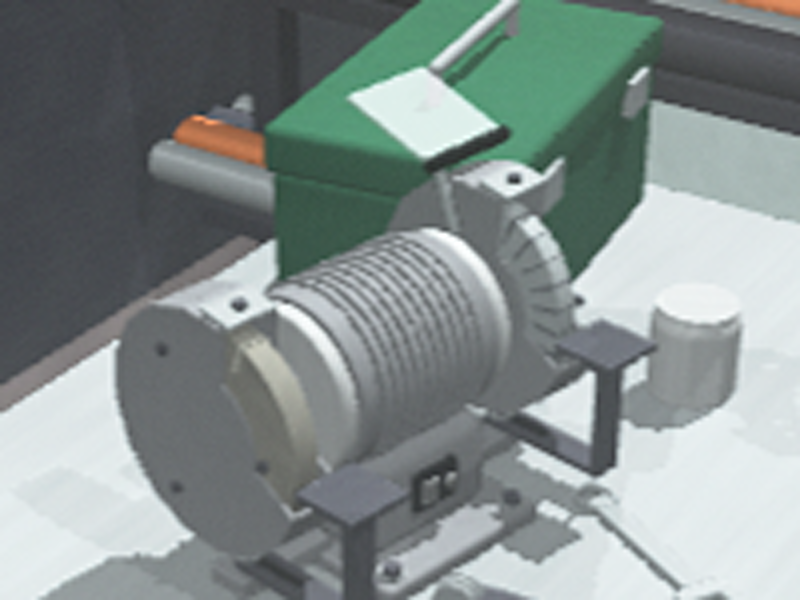

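```bash
python3 - <<'E'
from h import *
def f(u,v): return (260+u/3.6-.4,110+v/3.6-.4)
for c in [(245,292),(308,297),(298,370),(236,362)]: print('rest',atz('top',f(*c),.125)*1e3)
for c in [(583,340),(651,348),(643,415),(574,407)]: print('rest2',atz('top',f(*c),.125)*1e3)
for c in [(294,173),(660,232)]: print('screw',atz('top',f(*c),.213)*1e3)
print('old',atz('top',f(117,248),.018)*1e3)
def g(u,v): return (215+u/4-.4,90+v/4-.4)
for c in [(300,492),(350,523),(408,493),(352,465)]: print('side rest',atz('side',g(*c),.125)*1e3)
for c in [(555,345),(598,365),(656,347),(607,322)]: print('side rest2',atz('side',g(*c),.125)*1e3)
E
```

```text
rest [604.1818661  -51.47237149 125.        ]
rest [599.09225644 -96.88317666 125.        ]
rest [546.14175081 -87.92270459 125.        ]
rest [553.33924003 -43.43720164 125.        ]
rest2 [ 561.5587666 -293.7263566  125.       ]
rest2 [ 554.23106038 -342.26681501  125.        ]
rest2 [ 505.94499514 -334.2047923   125.        ]
rest2 [ 513.23456705 -285.08374071  125.        ]
screw [668.58695963 -86.61231146 213.        ]
screw [ 620.15509139 -332.00151046  213.        ]
old [661.89412192  47.21999277  18.        ]
side rest [600.30913828 -50.54517803 125.        ]
side rest [556.05003832 -39.53753314 125.        ]
side rest [544.70890668 -85.49360979 125.        ]
side rest [590.87409929 -92.86759069 125.        ]
side rest2 [ 559.99306812 -292.3663849   125.        ]
side rest2 [ 522.52383868 -284.63722336  125.        ]
side rest2 [ 501.2706548  -327.44812557  125.        ]
side rest2 [ 545.80538801 -339.93338919  125.        ]
```

```bash
cat >> h.py <<'E'
def plan(tgt,yaw,n,o=None,p=None,y0=None):
    o=o or get_obs();R=o['tcp_rot']
    y0=np.degrees(np.arctan2(R[1,0],R[0,0])) if y0 is None else y0
    p=np.array(o['tcp_pos']) if p is None else p
    dy=np.radians((yaw-y0+180)%360-180)/n; d=(np.array(tgt)-p)/n*1e3
    y=np.radians(y0)
    for i in range(n):
        c,s=np.cos(y),np.sin(y)
        print([round(float(v),1) for v in (c*d[0]+s*d[1],s*d[0]-c*d[1],-d[2])],round(float(-dy),4))
        y+=dy
E
python3 - <<'E'
from h import *
o=get_obs();plan([.589,-.155,.23],78.8,14,o)
E
```

```text
[32.6, -10.4, 0.0] -0.0649
[33.2, -8.3, 0.0] -0.0649
[33.7, -6.1, 0.0] -0.0649
[34.0, -3.9, 0.0] -0.0649
[34.2, -1.7, 0.0] -0.0649
[34.2, 0.5, 0.0] -0.0649
[34.1, 2.7, 0.0] -0.0649
[33.9, 4.9, 0.0] -0.0649
[33.5, 7.1, 0.0] -0.0649
[32.9, 9.3, 0.0] -0.0649
[32.3, 11.4, 0.0] -0.0649
[31.5, 13.4, 0.0] -0.0649
[30.5, 15.5, 0.0] -0.0649
[29.5, 17.4, 0.0] -0.0649
```

Emit:
{"name": "drive_tool", "arguments": {
  "deltas": [
    {"xyz":[32.6,-10.4,-5],"roll":-0.065},
    {"xyz":[33.2,-8.3,-5],"roll":-0.065},
    {"xyz":[33.7,-6.1,-5],"roll":-0.065},
    {"xyz":[34,-3.9,-5],"roll":-0.065},
    {"xyz":[34.2,-1.7,-5],"roll":-0.065},
    {"xyz":[34.2,0.5,-5],"roll":-0.065},
    {"xyz":[34.1,2.7,0],"roll":-0.065},
    {"xyz":[33.9,4.9,0],"roll":-0.065},
    {"xyz":[33.5,7.1,0],"roll":-0.065},
    {"xyz":[32.9,9.3,0],"roll":-0.065}
  ],
  "claw": 255,
  "newtons": 30
}}

```text
time_s: 0.93
tcp_pos: [0.4924, -0.2497, 0.2608]
tcp_rot: [[0.436, 0.9, -0.001], [0.9, -0.436, 0.0], [-0.0, -0.001, -1.0]]
wrist_force: [0.0, -0.0, 0.1]
gripper_width: 0.0003
```

```bash
python3 - <<'E'
from h import *
o=get_obs();print(o['tcp_pos'],o['time_s'],o['gripper_width']);plan([.589,-.155,.23],78.8,8,o)
E
```

```text
[ 0.49237787 -0.24970432  0.26080543] 0.9333 0.0002566511011683078
[15.9, 5.7, 3.9] -0.0319
[15.7, 6.2, 3.9] -0.0319
[15.5, 6.7, 3.9] -0.0319
[15.3, 7.2, 3.9] -0.0319
[15.1, 7.7, 3.9] -0.0319
[14.8, 8.2, 3.9] -0.0319
[14.5, 8.6, 3.9] -0.0319
[14.3, 9.1, 3.9] -0.0319
```

Emit:
{"name": "drive_tool", "arguments": {
  "deltas": [
    {"xyz":[15.9,5.7,4],"roll":-0.032},
    {"xyz":[15.7,6.2,4],"roll":-0.032},
    {"xyz":[15.5,6.7,4],"roll":-0.032},
    {"xyz":[15.3,7.2,4],"roll":-0.032},
    {"xyz":[15.1,7.7,4],"roll":-0.032},
    {"xyz":[14.8,8.2,4],"roll":-0.032},
    {"xyz":[14.5,8.6,4],"roll":-0.032},
    {"xyz":[14.3,9.1,4],"roll":-0.032},
    {"xyz":[0,0,0],"roll":0},
    {"xyz":[0,0,0],"roll":0}
  ]
}}

```text
time_s: 1.77
tcp_pos: [0.5882, -0.1563, 0.228]
tcp_rot: [[0.196, 0.981, -0.003], [0.981, -0.196, 0.0], [-0.0, -0.003, -1.0]]
wrist_force: [-0.3, 1.0, 0.1]
gripper_width: 0.0
```

```bash
python3 - <<'E'
from h import *
o=get_obs();print(o['tcp_pos'],o['time_s'],np.degrees(np.arctan2(o['tcp_rot'][1,0],o['tcp_rot'][0,0])));snap('wrist','w1.png')
E
```

```text
[ 0.58818457 -0.15627637  0.22803074] 1.7667 78.70255347561638
```

View pics/w1.png

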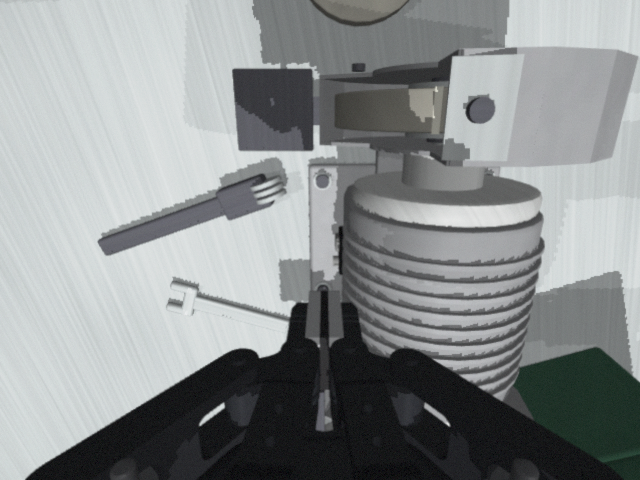

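```bash
python3 - <<'E'
from h import *
crop('w1.png','w1c.png',225,55,465,175,3.3)
im=cv2.cvtColor(cv2.imread('pics/w1.png'),6)
for r in [90,100,105,110,115,120]: print(r,im[r,300:345].tolist())
E
```

```text
90 [64, 63, 56, 59, 61, 58, 58, 58, 57, 60, 64, 63, 75, 105, 113, 117, 117, 121, 115, 102, 90, 89, 91, 88, 89, 84, 86, 88, 88, 89, 88, 90, 89, 87, 90, 86, 87, 87, 86, 89, 92, 88, 87, 87, 95]
100 [61, 57, 58, 59, 57, 57, 62, 60, 62, 60, 63, 59, 68, 86, 96, 100, 98, 96, 98, 92, 91, 90, 93, 89, 83, 89, 87, 86, 84, 88, 85, 88, 88, 86, 76, 62, 56, 56, 60, 62, 62, 64, 62, 64, 66]
105 [60, 58, 62, 57, 60, 58, 60, 59, 62, 60, 62, 58, 56, 82, 95, 97, 96, 99, 100, 93, 93, 94, 88, 88, 92, 91, 88, 88, 86, 87, 85, 88, 88, 86, 78, 62, 54, 61, 58, 63, 61, 65, 68, 64, 65]
110 [60, 58, 58, 60, 60, 57, 57, 61, 62, 65, 61, 58, 59, 83, 99, 101, 100, 100, 103, 92, 95, 92, 92, 90, 88, 89, 87, 90, 88, 89, 90, 87, 86, 84, 76, 61, 60, 58, 60, 64, 67, 62, 63, 65, 64]
115 [59, 60, 58, 57, 58, 56, 57, 59, 59, 58, 59, 58, 58, 81, 94, 97, 96, 97, 96, 97, 95, 88, 90, 91, 91, 90, 88, 88, 87, 86, 91, 90, 88, 91, 80, 61, 54, 57, 60, 61, 63, 63, 65, 60, 65]
120 [60, 59, 59, 59, 59, 55, 58, 58, 62, 61, 60, 59, 62, 84, 100, 100, 98, 100, 98, 97, 90, 90, 93, 94, 89, 91, 88, 87, 89, 90, 87, 87, 85, 90, 77, 63, 61, 59, 62, 64, 58, 63, 68, 68, 66]
```

View pics/w1c.png

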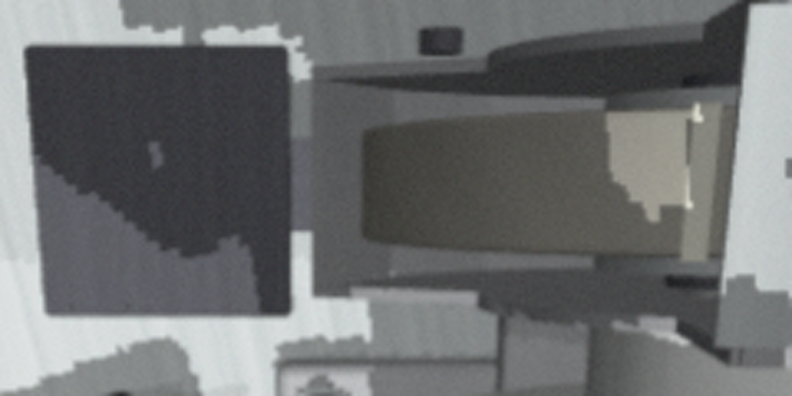

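```bash
python3 - <<'E'
from h import *
im=cv2.cvtColor(cv2.imread('pics/w1.png'),6)
print(im[105,225:240].tolist(), im[60:75,275].tolist(), im[143:156,275].tolist())
o=get_obs();a=np.radians(-11.2);ex=np.array([np.cos(a),np.sin(a)]);ey=np.array([-ex[1],ex[0]])
def P(u,v,z):
    p=atz('wrist',(u,v),z,o)*1e3; print(p,'gx',ex@p[:2],'gy',ey@p[:2])
for r in (95,105,115,120): P(312.87,r,.125)
P(233,105,.125);P(313,75,.125);P(313,145,.125)
P(334.15,105,.128);P(334.15,95,.128);P(334.15,120,.128);P(480,108,.213);P(334.15,93,.128);P(334.15,127,.128)
c,_=ray('wrist',(320,240),o);print(c*1e3,ex@c[:2]*1e3)
E
```

```text
[206, 205, 203, 206, 208, 208, 209, 206, 204, 193, 122, 91, 91, 89, 86] [125, 119, 126, 141, 184, 205, 207, 198, 154, 78, 55, 56, 57, 58, 58] [96, 95, 97, 95, 95, 95, 97, 125, 188, 218, 220, 218, 217]
[599.66110656 -63.9952673  125.        ] gx 600.6707331680201 gy 53.698298612419876
[598.43209843 -69.81596483 125.        ] gx 600.5957107167417 gy 47.74973976285498
[597.18110313 -75.74165591 125.        ] gx 600.5195131867998 gy 41.693916289535615
[596.54720302 -78.74462702 125.        ] gx 600.4809657557619 gy 38.625011123687734
[548.27501253 -59.8489769  125.        ] gx 549.4579272897101 gy 47.7846789174697
[602.1346691  -52.67543291 125.        ] gx 600.8984864028893 gy 65.28299933001439
[593.37568843 -94.19013524 125.        ] gx 600.3699004378315 gy 22.857643128025497
[611.71760416 -72.52016759 128.        ] gx 614.1534451217601 gy 47.677539709774436
[612.81650674 -66.74817737 128.        ] gx 614.1103004949877 gy 53.55304789840845
[610.03166068 -81.37396592 128.        ] gx 614.2193219424629 gy 38.66489245765405
[667.95748785 -86.33133339 213.        ] gx 672.0048517887155 gy 45.05312273983448
[613.03393037 -65.60605756 128.        ] gx 614.1017444281513 gy 54.715647354361025
[609.22906969 -85.58812954 128.        ] gx 614.2505515089797 gy 34.375096190517745
[605.2718912  -74.68792974 370.85820967] 608.2515436378197
```

Emit:
{"name": "drive_tool", "arguments": {
  "deltas": [
    {"xyz":[15,-24,0],"roll":0},
    {"xyz":[20,-24,0],"roll":0},
    {"xyz":[24,-20,0],"roll":0},
    {"xyz":[24,-20,0],"roll":0},
    {"xyz":[0,0,20],"roll":0},
    {"xyz":[0,0,24],"roll":0},
    {"xyz":[0,0,24],"roll":0},
    {"xyz":[0,0,24],"roll":0},
    {"xyz":[0,0,24],"roll":0},
    {"xyz":[0,0,0],"roll":0}
  ]
}}

```text
time_s: 2.65
tcp_pos: [0.5144, -0.0583, 0.1081]
tcp_rot: [[0.198, 0.98, -0.01], [0.98, -0.198, 0.002], [-0.0, -0.01, -1.0]]
wrist_force: [-1.7, 0.0, -0.0]
gripper_width: 0.0001
```

```bash
cat >> h.py <<'E'
A=np.radians(-11.2);EX=np.array([np.cos(A),np.sin(A)]);EY=np.array([-EX[1],EX[0]])
def st():
    o=get_obs();p=o['tcp_pos']*1e3;f=o['wrist_force']
    print('t',round(o['time_s'],2),'gx %.2f gy %.2f z %.2f'%(EX@p[:2],EY@p[:2],p[2]),'F gx %.2f gy %.2f z %.2f'%(EX@f[:2],EY@f[:2],f[2]))
    return o
E
python3 - <<'E'
from h import *
o=st();snap('wrist','w2.png');st();crop('w2.png','w2c.png',150,120,500,380,2)
E
```

```text
t 2.65 gx 515.92 gy 42.72 z 108.09 F gx -1.72 gy -0.32 z -0.01
t 2.7 gx 517.51 gy 42.79 z 110.88 F gx 0.09 gy 0.20 z 1.01
```

View pics/w2.png

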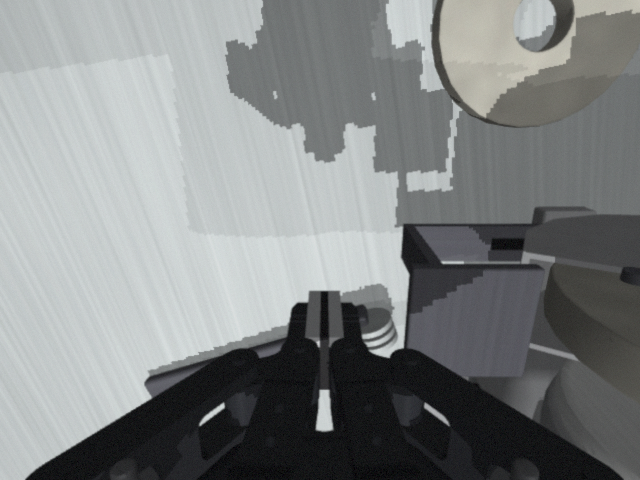

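Emit:
{"name": "drive_tool", "arguments": {
  "deltas": [
    {"xyz":[0,5,0],"roll":0},
    {"xyz":[0,6,0],"roll":0},
    {"xyz":[0,6,0],"roll":0},
    {"xyz":[0,4,0],"roll":0},
    {"xyz":[0,2,0],"roll":0},
    {"xyz":[0,2,0],"roll":0},
    {"xyz":[0,2,0],"roll":0},
    {"xyz":[0,2,0],"roll":0},
    {"xyz":[0,2,0],"roll":0},
    {"xyz":[0,2,0],"roll":0}
  ]
}}

```text
time_s: 3.53
tcp_pos: [0.5497, -0.0647, 0.1156]
tcp_rot: [[0.197, 0.98, -0.003], [0.98, -0.197, -0.0], [-0.001, -0.003, -1.0]]
wrist_force: [-12.2, 1.5, 10.0]
gripper_width: 0.0003
```

```bash
python3 - <<'E'
from h import *
o=st();snap('wrist','w3.png');st()
E
```

```text
t 3.53 gx 551.85 gy 43.32 z 115.60 F gx -12.27 gy -0.87 z 9.98
t 3.58 gx 551.73 gy 43.32 z 115.63 F gx -9.13 gy -1.03 z 9.16
```

View pics/w3.png

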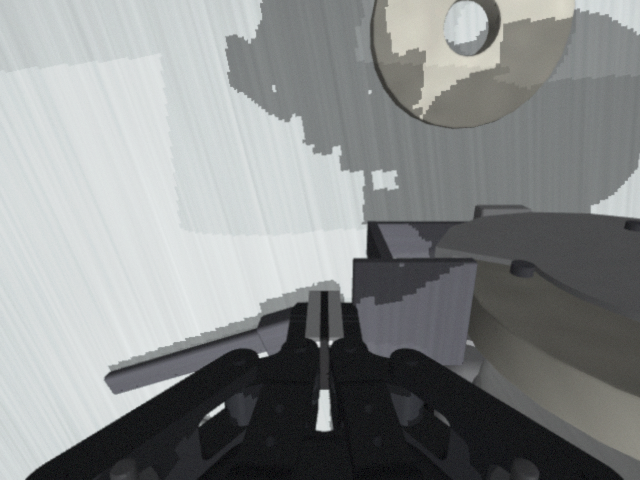

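```bash
python3 - <<'E'
from h import *
o=st();crop('w3.png','w3c.png',340,240,560,380,3.6)
for u,v in [(475.5,275),(473,300),(470,330),(353,300)]:
    p=atz('wrist',(u,v),.125,o)*1e3;print(EX@p[:2],EY@p[:2])
E
```

```text
t 3.58 gx 551.73 gy 43.32 z 115.63 F gx -9.13 gy -1.03 z 9.16
613.3536915420217 64.5560209310037
613.8343547771077 53.20173653383115
614.4299120856078 38.80912272957774
564.3093305296469 53.08978278654348
```

View pics/w3c.png

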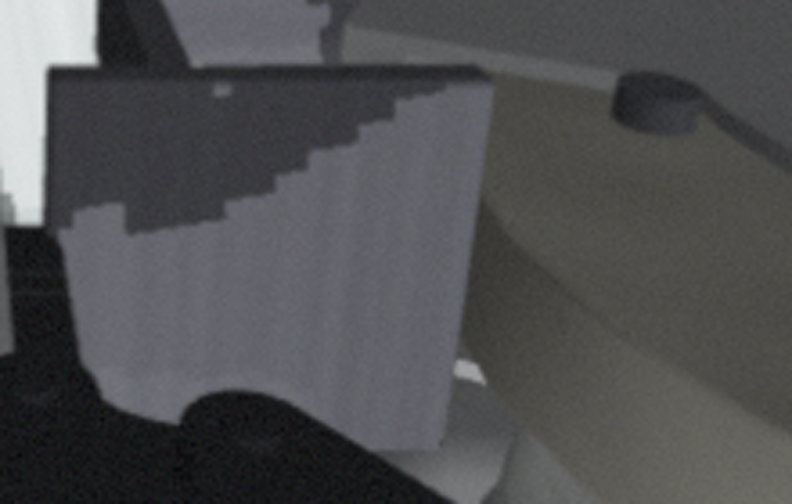

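Emit:
{"name": "drive_tool", "arguments": {
  "deltas": [
    {"xyz":[0,-4,0],"roll":0},
    {"xyz":[0,-12,0],"roll":0},
    {"xyz":[0,-14,-6],"roll":0},
    {"xyz":[0,0,-26],"roll":0},
    {"xyz":[0,0,-28],"roll":0},
    {"xyz":[0,0,-28],"roll":0},
    {"xyz":[-10,4,-28],"roll":0},
    {"xyz":[-20,24,0],"roll":0},
    {"xyz":[-26,27,0],"roll":0},
    {"xyz":[-26,27,0],"roll":0}
  ]
}}

```text
time_s: 4.42
tcp_pos: [0.5877, -0.1562, 0.232]
tcp_rot: [[0.195, 0.981, 0.005], [0.981, -0.195, -0.002], [-0.001, 0.006, -1.0]]
wrist_force: [0.4, 0.5, 0.2]
gripper_width: 0.0002
```

Emit:
{"name": "drive_tool", "arguments": {
  "deltas": [
    {"xyz":[0,2,0],"roll":0},
    {"xyz":[0,2,0],"roll":0},
    {"xyz":[0,1,0],"roll":0},
    {"xyz":[0,0,0],"roll":0},
    {"xyz":[0,0,0],"roll":0},
    {"xyz":[0,0,0],"roll":0},
    {"xyz":[0,0,0],"roll":0},
    {"xyz":[0,0,0],"roll":0},
    {"xyz":[0,0,0],"roll":0},
    {"xyz":[0,0,0],"roll":0}
  ]
}}

```text
time_s: 5.25
tcp_pos: [0.5905, -0.1561, 0.2294]
tcp_rot: [[0.197, 0.981, 0.0], [0.981, -0.197, -0.0], [-0.0, 0.0, -1.0]]
wrist_force: [0.2, 0.4, -0.0]
gripper_width: 0.0002
```

```bash
python3 - <<'E'
from h import *
o=st();snap('wrist','w4.png');st()
crop('w4.png','w4c.png',225,55,465,175,3.3)
im=cv2.cvtColor(cv2.imread('pics/w4.png'),6)
for r in [90,100,105,110,115,120]: print(r,im[r,305:345].tolist())
E
```

```text
t 5.25 gx 609.55 gy -38.41 z 229.45 F gx 0.13 gy 0.39 z -0.04
t 5.3 gx 609.58 gy -38.45 z 229.40 F gx -0.05 gy -0.41 z 0.77
90 [61, 58, 60, 57, 54, 52, 57, 54, 58, 60, 60, 60, 59, 61, 62, 61, 61, 59, 59, 59, 59, 59, 59, 64, 62, 73, 86, 86, 87, 89, 87, 89, 87, 87, 86, 90, 96, 99, 98, 102]
100 [56, 59, 60, 58, 55, 56, 56, 58, 63, 57, 60, 59, 61, 58, 57, 59, 57, 58, 56, 58, 60, 62, 58, 61, 60, 61, 59, 56, 55, 59, 62, 63, 63, 64, 65, 63, 64, 66, 71, 66]
105 [59, 62, 60, 58, 50, 56, 60, 53, 60, 57, 59, 59, 58, 59, 61, 63, 60, 61, 60, 58, 54, 64, 57, 56, 59, 60, 62, 58, 60, 61, 61, 60, 63, 63, 65, 67, 65, 66, 67, 68]
110 [59, 59, 63, 57, 56, 55, 59, 59, 57, 57, 61, 54, 55, 59, 56, 60, 61, 62, 58, 58, 58, 62, 60, 57, 58, 60, 62, 63, 61, 59, 61, 62, 66, 63, 65, 65, 68, 64, 66, 64]
115 [60, 60, 60, 59, 57, 56, 63, 57, 60, 57, 60, 56, 60, 59, 60, 59, 57, 58, 58, 58, 57, 62, 60, 62, 60, 60, 63, 59, 60, 58, 59, 60, 64, 60, 61, 66, 68, 67, 65, 68]
120 [59, 57, 62, 58, 58, 58, 55, 59, 59, 54, 59, 59, 57, 58, 61, 59, 58, 58, 58, 57, 57, 59, 61, 62, 57, 56, 58, 57, 59, 58, 62, 63, 62, 68, 64, 63, 68, 61, 66, 68]
```

View pics/w4c.png

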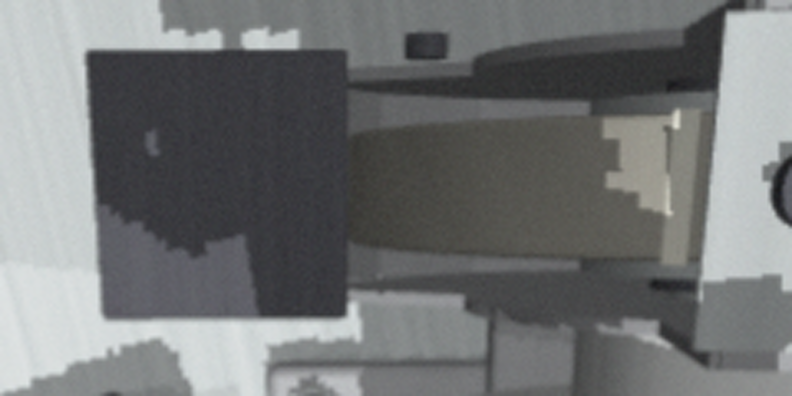

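```bash
python3 - <<'E'
from h import *
o=st()
for f in('w1.png','w4.png'):
    im=cv2.imread('pics/'+f).astype(float); b=im[98:122].mean(0); 
    print(f); 
    for x in range(308,340): print(x,b[x].round(0).tolist(),end=' ')
    print()
im=cv2.cvtColor(cv2.imread('pics/w4.png'),6)
print(im[62:78,300].tolist(), im[143:158,300].tolist())
def P(u,v,z):
    p=atz('wrist',(u,v),z,o)*1e3; print('gx %.2f gy %.2f'%(EX@p[:2],EY@p[:2]))
P(330.1,90,.125);P(330.1,73,.125);P(330.1,148,.125);P(300,70.3,.125);P(300,151,.125);P(253,105,.125)
E
```

```text
t 5.3 gx 609.58 gy -38.45 z 229.40 F gx -0.05 gy -0.41 z 0.77
w1.png
308 [64.0, 60.0, 59.0] 309 [64.0, 60.0, 60.0] 310 [64.0, 60.0, 59.0] 311 [62.0, 58.0, 57.0] 312 [64.0, 59.0, 59.0] 313 [88.0, 82.0, 82.0] 314 [104.0, 97.0, 96.0] 315 [105.0, 99.0, 98.0] 316 [105.0, 98.0, 97.0] 317 [105.0, 98.0, 97.0] 318 [104.0, 98.0, 97.0] 319 [98.0, 95.0, 94.0] 320 [94.0, 93.0, 91.0] 321 [93.0, 92.0, 91.0] 322 [92.0, 91.0, 90.0] 323 [91.0, 90.0, 89.0] 324 [90.0, 89.0, 88.0] 325 [91.0, 90.0, 89.0] 326 [90.0, 89.0, 88.0] 327 [89.0, 89.0, 88.0] 328 [89.0, 88.0, 87.0] 329 [89.0, 88.0, 87.0] 330 [89.0, 87.0, 87.0] 331 [90.0, 89.0, 88.0] 332 [89.0, 88.0, 87.0] 333 [89.0, 87.0, 86.0] 334 [76.0, 77.0, 76.0] 335 [59.0, 62.0, 62.0] 336 [54.0, 58.0, 58.0] 337 [55.0, 59.0, 59.0] 338 [57.0, 61.0, 61.0] 339 [57.0, 61.0, 62.0] 
w4.png
308 [61.0, 57.0, 57.0] 309 [60.0, 56.0, 56.0] 310 [61.0, 57.0, 57.0] 311 [61.0, 57.0, 57.0] 312 [62.0, 58.0, 58.0] 313 [62.0, 58.0, 57.0] 314 [61.0, 57.0, 57.0] 315 [62.0, 57.0, 57.0] 316 [63.0, 58.0, 58.0] 317 [63.0, 58.0, 58.0] 318 [63.0, 59.0, 58.0] 319 [63.0, 59.0, 58.0] 320 [63.0, 58.0, 58.0] 321 [62.0, 58.0, 57.0] 322 [62.0, 58.0, 57.0] 323 [62.0, 58.0, 58.0] 324 [62.0, 58.0, 58.0] 325 [62.0, 58.0, 57.0] 326 [64.0, 60.0, 59.0] 327 [64.0, 60.0, 59.0] 328 [64.0, 60.0, 59.0] 329 [62.0, 58.0, 57.0] 330 [60.0, 60.0, 59.0] 331 [56.0, 60.0, 60.0] 332 [55.0, 58.0, 59.0] 333 [56.0, 59.0, 60.0] 334 [56.0, 59.0, 60.0] 335 [58.0, 61.0, 62.0] 336 [58.0, 62.0, 63.0] 337 [59.0, 63.0, 64.0] 338 [60.0, 64.0, 64.0] 339 [61.0, 65.0, 66.0] 
[125, 136, 176, 201, 202, 200, 201, 188, 90, 57, 57, 62, 62, 63, 61, 58] [96, 97, 97, 102, 95, 96, 99, 102, 138, 190, 212, 211, 210, 211, 210]
gx 614.06 gy 57.96
gx 614.02 gy 67.78
gx 614.19 gy 22.14
gx 595.25 gy 69.34
gx 594.05 gy 20.21
gx 564.57 gy 49.09
```

```bash
python3 - <<'E'
from h import *
o=st();t=577*EX+44.8*EY;print(t);plan([t[0]/1e3,t[1]/1e3,.23],168.8,14,o)
E
```

```text
t 5.3 gx 609.58 gy -38.45 z 229.40 F gx -0.05 gy -0.41 z 0.77
[574.71282357 -68.12642969]
[5.9, -2.3, -0.0] -0.1124
[6.2, -1.7, -0.0] -0.1124
[6.3, -1.0, -0.0] -0.1124
[6.4, -0.2, -0.0] -0.1124
[6.4, 0.5, -0.0] -0.1124
[6.3, 1.2, -0.0] -0.1124
[6.1, 1.9, -0.0] -0.1124
[5.9, 2.6, -0.0] -0.1124
[5.5, 3.2, -0.0] -0.1124
[5.1, 3.8, -0.0] -0.1124
[4.7, 4.3, -0.0] -0.1124
[4.2, 4.8, -0.0] -0.1124
[3.6, 5.3, -0.0] -0.1124
[3.0, 5.6, -0.0] -0.1124
```

Emit:
{"name": "drive_tool", "arguments": {
  "deltas": [
    {"xyz":[5.9,-2.3,0],"roll":-0.112},
    {"xyz":[6.2,-1.7,0],"roll":-0.112},
    {"xyz":[6.3,-1,0],"roll":-0.112},
    {"xyz":[6.4,-0.2,0],"roll":-0.112},
    {"xyz":[6.4,0.5,0],"roll":-0.112},
    {"xyz":[6.3,1.2,0],"roll":-0.112},
    {"xyz":[6.1,1.9,0],"roll":-0.112},
    {"xyz":[5.9,2.6,0],"roll":-0.112},
    {"xyz":[5.5,3.2,0],"roll":-0.112},
    {"xyz":[5.1,3.8,0],"roll":-0.112}
  ],
  "claw": 0
}}

```text
time_s: 6.13
tcp_pos: [0.5794, -0.093, 0.2293]
tcp_rot: [[-0.8, 0.6, 0.0], [0.6, 0.8, -0.0], [-0.0, -0.0, -1.0]]
wrist_force: [-0.1, -0.3, 0.8]
gripper_width: 0.0858
```

Emit:
{"name": "drive_tool", "arguments": {
  "deltas": [
    {"xyz":[4.7,4.3,0],"roll":-0.112},
    {"xyz":[4.2,4.8,0],"roll":-0.112},
    {"xyz":[3.6,5.3,0],"roll":-0.112},
    {"xyz":[3,5.6,0],"roll":-0.115},
    {"xyz":[0,0,0],"roll":0},
    {"xyz":[0,0,10],"roll":0},
    {"xyz":[0,0,20],"roll":0},
    {"xyz":[0,0,15],"roll":0},
    {"xyz":[0,0,0],"roll":0},
    {"xyz":[0,0,0],"roll":0}
  ]
}}

```text
time_s: 6.97
tcp_pos: [0.5742, -0.0684, 0.1826]
tcp_rot: [[-0.98, 0.199, -0.003], [0.199, 0.98, 0.0], [0.003, -0.0, -1.0]]
wrist_force: [0.7, 0.7, 0.2]
gripper_width: 0.0852
```

```bash
python3 - <<'E'
from h import *
o=st();snap('wrist','w5.png');R=o['tcp_rot'];print(np.degrees(np.arctan2(R[1,0],R[0,0])),o['joint_positions'],o['gripper_width'])
for gx,gy in [(614.1,69.8),(614.1,19.8),(564.1,69.8),(564.1,19.8)]:
    p=gx*EX+gy*EY;print(proj('wrist',[p[0]/1e3,p[1]/1e3,.125],o))
E
```

```text
t 6.97 gx 576.53 gy 44.40 z 182.56 F gx 0.59 gy 0.87 z 0.19
168.54649193275677 [-1.24060608e+01  9.53400102e+00  7.90178044e+01 -1.32310890e-02
  9.16405501e+01 -9.09529262e+01] 0.08518480375326704
[[364.17335947 313.60919393]]
[[285.1207275  313.88044205]]
[[366.85396425 239.01751627]]
[[281.87545494 239.33245488]]
```

View pics/w5.png

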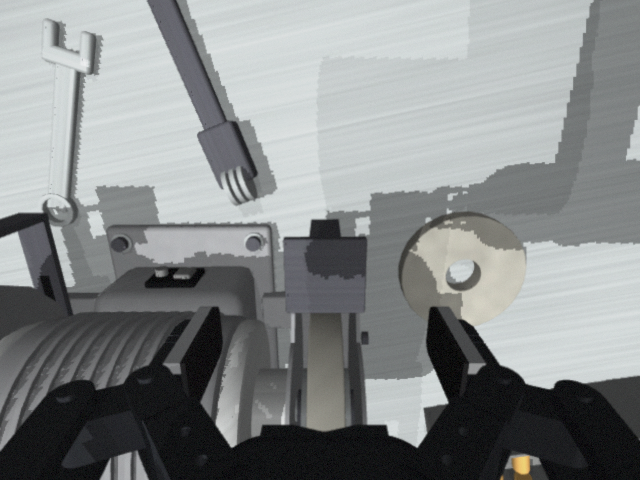

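Emit:
{"name": "drive_tool", "arguments": {
  "deltas": [
    {"xyz":[0,0,10],"roll":0},
    {"xyz":[0,0,16],"roll":0},
    {"xyz":[0,0,16],"roll":0},
    {"xyz":[0,0,16],"roll":0},
    {"xyz":[0,0,14],"roll":0},
    {"xyz":[0,0,8],"roll":0},
    {"xyz":[0,0,2],"roll":0},
    {"xyz":[0,0,0],"roll":0},
    {"xyz":[0,0,0],"roll":0},
    {"xyz":[0,0,0],"roll":0}
  ]
}}

```text
time_s: 7.85
tcp_pos: [0.5759, -0.0684, 0.1038]
tcp_rot: [[-0.98, 0.197, 0.003], [0.197, 0.98, -0.001], [-0.003, -0.0, -1.0]]
wrist_force: [0.1, -0.7, -0.2]
gripper_width: 0.0854
```

```bash
python3 - <<'E'
from h import *
o=st();snap('wrist','w6.png')
E
```

```text
t 7.85 gx 578.23 gy 44.75 z 103.82 F gx 0.22 gy -0.66 z -0.21
```

View pics/w6.png

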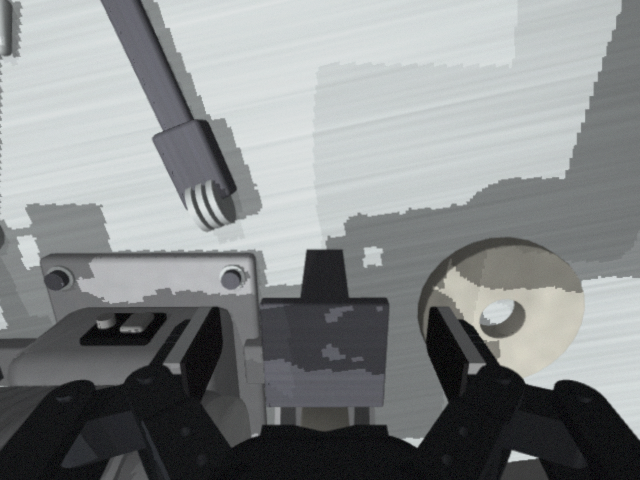

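Emit:
{"name": "drive_tool", "arguments": {
  "deltas": [
    {"xyz":[0,0,0],"roll":0},
    {"xyz":[0,0,0],"roll":0},
    {"xyz":[0,0,0],"roll":0},
    {"xyz":[0,0,0],"roll":0},
    {"xyz":[0,0,0],"roll":0},
    {"xyz":[0,0,0],"roll":0},
    {"xyz":[0,0,0],"roll":0},
    {"xyz":[0,0,0],"roll":0},
    {"xyz":[0,0,0],"roll":0},
    {"xyz":[0,0,0],"roll":0}
  ],
  "claw": 255,
  "newtons": 25
}}

```text
time_s: 8.73
tcp_pos: [0.5752, -0.0681, 0.1028]
tcp_rot: [[-0.981, 0.196, 0.001], [0.196, 0.981, -0.0], [-0.001, 0.0, -1.0]]
wrist_force: [-1.9, 1.0, 4.0]
gripper_width: 0.0497
```

```bash
python3 - <<'E'
from h import *
o=st();snap('wrist','w7.png');print(o['gripper_width']);o=st()
E
```

```text
t 8.73 gx 577.47 gy 44.88 z 102.82 F gx -2.09 gy 0.57 z 4.00
0.04966780188445908
t 8.78 gx 577.47 gy 44.88 z 102.82 F gx -0.95 gy 0.75 z 4.97
```

View pics/w7.png

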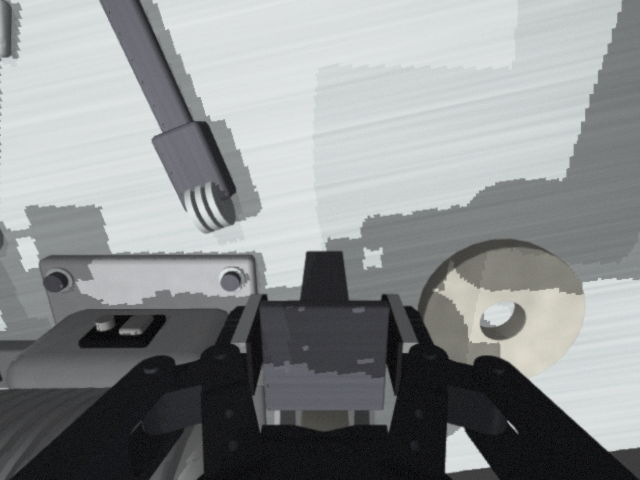

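Emit:
{"name": "drive_tool", "arguments": {
  "deltas": [
    {"xyz":[0.5,0,0],"roll":0},
    {"xyz":[0.5,0,0],"roll":0},
    {"xyz":[0.5,0,0],"roll":0},
    {"xyz":[0.5,0,0],"roll":0},
    {"xyz":[0.5,0,0],"roll":0},
    {"xyz":[0.5,0,0],"roll":0},
    {"xyz":[0,0,0],"roll":0},
    {"xyz":[0,0,0],"roll":0},
    {"xyz":[0,0,0],"roll":0},
    {"xyz":[0,0,0],"roll":0}
  ]
}}

```text
time_s: 9.62
tcp_pos: [0.5734, -0.0678, 0.1028]
tcp_rot: [[-0.98, 0.197, 0.003], [0.197, 0.981, -0.001], [-0.003, 0.0, -1.0]]
wrist_force: [5.1, -0.1, 3.4]
gripper_width: 0.0493
```

```bash
python3 - <<'E'
from h import *
o=st();
E
```

```text
t 9.62 gx 575.61 gy 44.82 z 102.83 F gx 5.03 gy 0.86 z 3.41
```

Emit:
{"name": "drive_tool", "arguments": {
  "deltas": [
    {"xyz":[0,0,0],"roll":0},
    {"xyz":[0,0,0],"roll":0},
    {"xyz":[0,0,0],"roll":0},
    {"xyz":[0,0,0],"roll":0},
    {"xyz":[0,0,0],"roll":0},
    {"xyz":[0,0,0],"roll":0},
    {"xyz":[0,0,-16],"roll":0},
    {"xyz":[0,0,-36],"roll":0},
    {"xyz":[0,0,-41],"roll":0},
    {"xyz":[0,0,-31],"roll":0}
  ],
  "claw": 0
}}

```text
time_s: 10.45
tcp_pos: [0.5722, -0.0676, 0.229]
tcp_rot: [[-0.981, 0.196, 0.002], [0.196, 0.981, -0.0], [-0.002, -0.0, -1.0]]
wrist_force: [0.4, -0.1, 1.1]
gripper_width: 0.0855
```

```bash
python3 - <<'E'
from h import *
o=st();t=609.5*EX-38.5*EY;print(t);plan([t[0]/1e3,t[1]/1e3,.229],78.8,14,o)
E
```

```text
t 10.45 gx 574.40 gy 44.81 z 229.02 F gx 0.45 gy -0.01 z 1.08
[ 590.41414466 -156.15261055]
[-2.5, -5.9, 0.0] 0.112
[-3.2, -5.6, 0.0] 0.112
[-3.8, -5.2, 0.0] 0.112
[-4.3, -4.8, 0.0] 0.112
[-4.8, -4.3, 0.0] 0.112
[-5.3, -3.7, 0.0] 0.112
[-5.7, -3.1, 0.0] 0.112
[-6.0, -2.4, 0.0] 0.112
[-6.2, -1.7, 0.0] 0.112
[-6.4, -1.0, 0.0] 0.112
[-6.4, -0.3, 0.0] 0.112
[-6.4, 0.4, 0.0] 0.112
[-6.4, 1.1, 0.0] 0.112
[-6.2, 1.8, 0.0] 0.112
```

Emit:
{"name": "drive_tool", "arguments": {
  "deltas": [
    {"xyz":[-2.5,-5.9,0],"roll":0.112},
    {"xyz":[-3.2,-5.6,0],"roll":0.112},
    {"xyz":[-3.8,-5.2,0],"roll":0.112},
    {"xyz":[-4.3,-4.8,0],"roll":0.112},
    {"xyz":[-4.8,-4.3,0],"roll":0.112},
    {"xyz":[-5.3,-3.7,0],"roll":0.112},
    {"xyz":[-5.7,-3.1,0],"roll":0.112},
    {"xyz":[-6,-2.4,0],"roll":0.112},
    {"xyz":[-6.2,-1.7,0],"roll":0.112},
    {"xyz":[-6.4,-1,0],"roll":0.112}
  ],
  "claw": 255
}}

```text
time_s: 11.28
tcp_pos: [0.5851, -0.131, 0.2262]
tcp_rot: [[-0.245, 0.97, -0.0], [0.97, 0.245, 0.0], [0.0, -0.0, -1.0]]
wrist_force: [0.6, -0.5, -0.1]
gripper_width: 0.0
```

Emit:
{"name": "drive_tool", "arguments": {
  "deltas": [
    {"xyz":[-6.4,-0.3,0],"roll":0.112},
    {"xyz":[-6.4,0.4,0],"roll":0.112},
    {"xyz":[-6.4,1.1,0],"roll":0.112},
    {"xyz":[-6.2,1.8,0],"roll":0.112},
    {"xyz":[0,0,0],"roll":0},
    {"xyz":[0,0,0],"roll":0},
    {"xyz":[0,0,0],"roll":0},
    {"xyz":[0,0,0],"roll":0},
    {"xyz":[0,0,0],"roll":0},
    {"xyz":[0,0,0],"roll":0}
  ]
}}

```text
time_s: 12.12
tcp_pos: [0.5903, -0.1557, 0.2264]
tcp_rot: [[0.193, 0.981, 0.0], [0.981, -0.193, -0.0], [-0.0, 0.0, -1.0]]
wrist_force: [0.2, -0.5, -0.1]
gripper_width: -0.0002
```

```bash
python3 - <<'E'
from h import *
o=st();snap('wrist','w8.png')
crop('w8.png','w8c.png',225,55,465,175,3.3)
im=cv2.imread('pics/w8.png').astype(float); b=im[98:122].mean(0)
for x in range(318,342): print(x,b[x].round(0).tolist(),end=' ')
def P(u,v,z):
    p=atz('wrist',(u,v),z,o)*1e3; print('gx %.2f gy %.2f'%(EX@p[:2],EY@p[:2]))
for u in range(324,336): P(u,105,.125)
E
```

```text
t 12.12 gx 609.30 gy -38.03 z 226.41 F gx 0.31 gy -0.48 z -0.08
318 [63.0, 58.0, 58.0] 319 [62.0, 58.0, 58.0] 320 [62.0, 58.0, 57.0] 321 [62.0, 58.0, 58.0] 322 [63.0, 59.0, 58.0] 323 [63.0, 59.0, 58.0] 324 [64.0, 60.0, 59.0] 325 [64.0, 60.0, 59.0] 326 [65.0, 60.0, 60.0] 327 [63.0, 60.0, 59.0] 328 [77.0, 75.0, 74.0] 329 [88.0, 86.0, 86.0] 330 [88.0, 87.0, 86.0] 331 [76.0, 77.0, 76.0] 332 [59.0, 62.0, 62.0] 333 [55.0, 59.0, 59.0] 334 [56.0, 59.0, 60.0] 335 [56.0, 60.0, 60.0] 336 [58.0, 62.0, 62.0] 337 [58.0, 62.0, 63.0] 338 [60.0, 63.0, 64.0] 339 [61.0, 64.0, 65.0] 340 [61.0, 65.0, 65.0] 341 [61.0, 66.0, 66.0] gx 609.55 gy 49.43
gx 610.18 gy 49.44
gx 610.81 gy 49.44
gx 611.45 gy 49.44
gx 612.08 gy 49.44
gx 612.72 gy 49.44
gx 613.35 gy 49.44
gx 613.99 gy 49.44
gx 614.62 gy 49.44
gx 615.26 gy 49.45
gx 615.89 gy 49.45
gx 616.53 gy 49.45
```

View pics/w8c.png

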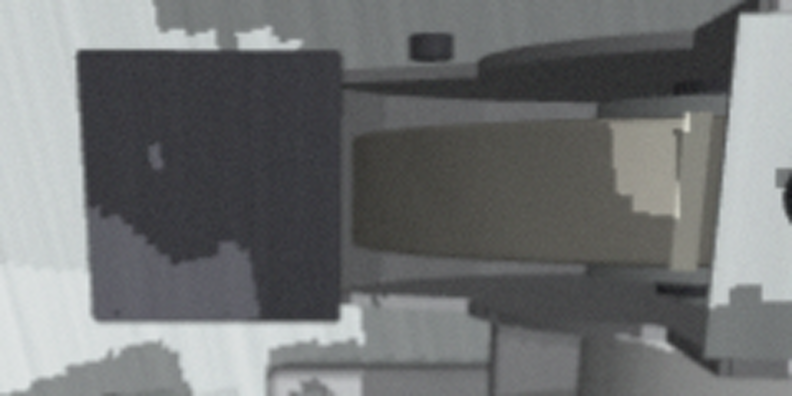

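Emit:
{"name": "drive_tool", "arguments": {
  "deltas": [
    {"xyz":[20.7,-3,0],"roll":0},
    {"xyz":[20.7,-3,0],"roll":0},
    {"xyz":[20.7,-3,0],"roll":0},
    {"xyz":[20.7,-3,0],"roll":0},
    {"xyz":[0,0,20],"roll":0},
    {"xyz":[0,0,20],"roll":0},
    {"xyz":[0,5,10],"roll":0},
    {"xyz":[0,5,0],"roll":0},
    {"xyz":[0,4,0],"roll":0},
    {"xyz":[0,0,0],"roll":0}
  ]
}}

```text
time_s: 13.0
tcp_pos: [0.6098, -0.0758, 0.1773]
tcp_rot: [[0.194, 0.981, 0.002], [0.981, -0.194, -0.001], [-0.0, 0.002, -1.0]]
wrist_force: [-0.3, -0.1, -0.0]
gripper_width: -0.0002
```

```bash
python3 - <<'E'
from h import *
o=st();snap('wrist','w9.png');o=st();snap('side','s9.png');crop('s9.png','s9c.png',215,60,415,210,4)
E
```

```text
t 13.0 gx 612.86 gy 44.10 z 177.32 F gx -0.26 gy -0.10 z -0.00
t 13.05 gx 612.66 gy 44.10 z 177.71 F gx 0.29 gy -0.20 z 0.58
```

View pics/w9.png

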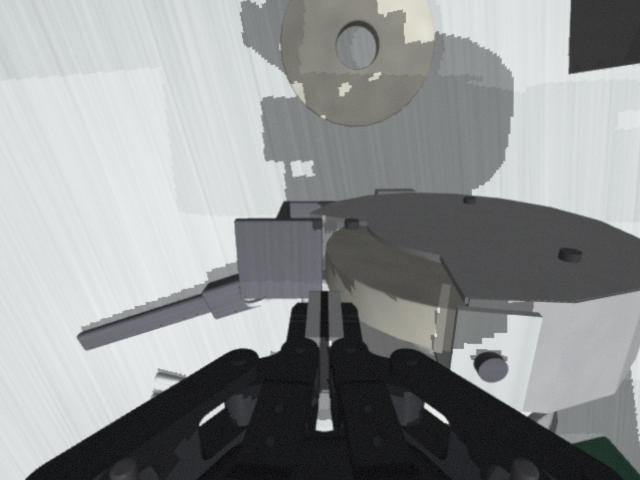

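View pics/s9c.png

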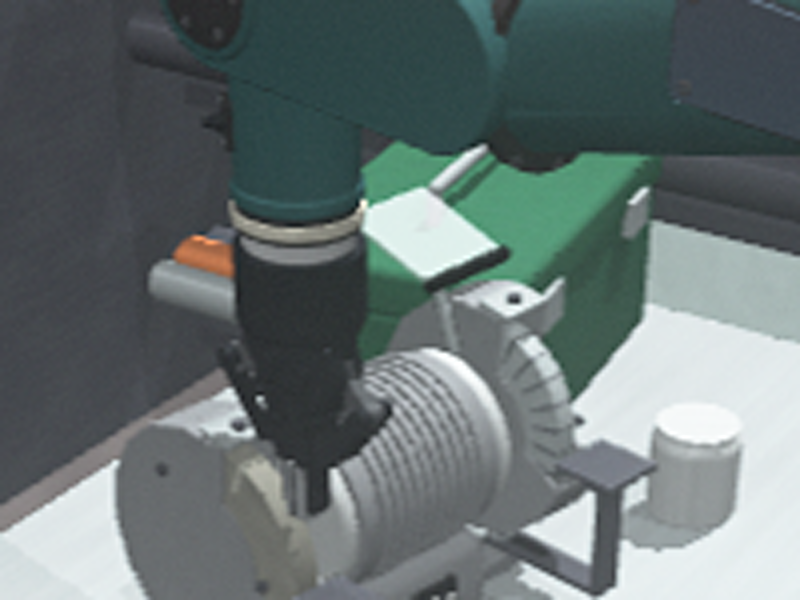

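Emit:
{"name": "drive_tool", "arguments": {
  "deltas": [
    {"xyz":[0,2.4,1.8],"roll":0},
    {"xyz":[0,2.4,1.8],"roll":0},
    {"xyz":[0,0.4,0.3],"roll":0},
    {"xyz":[0,0.4,0.3],"roll":0},
    {"xyz":[0,0.4,0.3],"roll":0},
    {"xyz":[0,0,0],"roll":0},
    {"xyz":[0,0,0],"roll":0},
    {"xyz":[0,0,0],"roll":0},
    {"xyz":[0,0,0],"roll":0},
    {"xyz":[0,0,0],"roll":0}
  ]
}}

```text
time_s: 13.93
tcp_pos: [0.6142, -0.0763, 0.1719]
tcp_rot: [[0.194, 0.981, 0.0], [0.981, -0.194, -0.0], [-0.0, 0.0, -1.0]]
wrist_force: [0.3, -0.0, 0.5]
gripper_width: 0.0001
```

```bash
python3 - <<'E'
from h import *
o=st()
E
```

```text
t 13.93 gx 617.33 gy 44.45 z 171.87 F gx 0.32 gy 0.03 z 0.53
```

Emit:
{"name": "drive_tool", "arguments": {
  "deltas": [
    {"xyz":[0,0.4,0.3],"roll":0},
    {"xyz":[0,0.4,0.3],"roll":0},
    {"xyz":[0,0.4,0.3],"roll":0},
    {"xyz":[0,0.4,0.3],"roll":0},
    {"xyz":[0,0,0],"roll":0},
    {"xyz":[0,0,0],"roll":0},
    {"xyz":[0,0,0],"roll":0},
    {"xyz":[0,0,0],"roll":0},
    {"xyz":[0,0,0],"roll":0},
    {"xyz":[0,0,0],"roll":0}
  ]
}}

```text
time_s: 14.77
tcp_pos: [0.6158, -0.0766, 0.1707]
tcp_rot: [[0.194, 0.981, 0.0], [0.981, -0.194, -0.0], [-0.0, 0.0, -1.0]]
wrist_force: [-0.3, -0.2, 0.2]
gripper_width: 0.0001
```

```bash
python3 - <<'E'
from h import *
o=st();snap('wrist','w10.png');st();crop('w10.png','w10c.png',270,180,470,330,4)
E
```

```text
t 14.77 gx 618.97 gy 44.45 z 170.67 F gx -0.24 gy -0.28 z 0.21
t 14.82 gx 618.95 gy 44.46 z 170.65 F gx 0.82 gy -0.09 z -0.62
```

View pics/w10c.png

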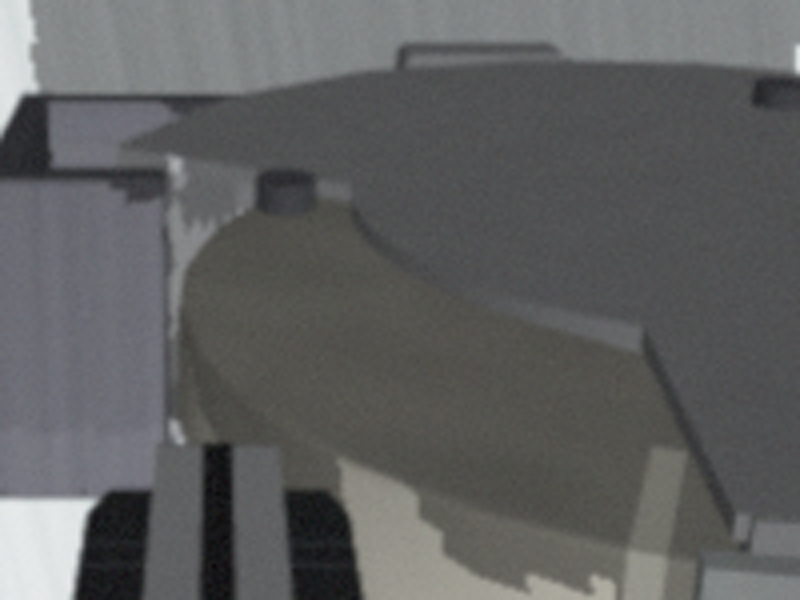

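Emit:
{"name": "drive_tool", "arguments": {
  "deltas": [
    {"xyz":[0,0.4,0.3],"roll":0},
    {"xyz":[0,0.4,0.3],"roll":0},
    {"xyz":[0,0.4,0.3],"roll":0},
    {"xyz":[0,0,0],"roll":0},
    {"xyz":[0,0,0],"roll":0},
    {"xyz":[0,0,0],"roll":0},
    {"xyz":[0,0,0],"roll":0},
    {"xyz":[0,0,0],"roll":0},
    {"xyz":[0,0,0],"roll":0},
    {"xyz":[0,0,0],"roll":0}
  ]
}}

```text
time_s: 15.65
tcp_pos: [0.6169, -0.0768, 0.1697]
tcp_rot: [[0.194, 0.981, -0.0], [0.981, -0.194, -0.0], [-0.0, -0.0, -1.0]]
wrist_force: [-0.8, -0.7, -0.2]
gripper_width: 0.0
```

```bash
python3 - <<'E'
from h import *
o=st()
E
```

```text
t 15.65 gx 620.12 gy 44.49 z 169.71 F gx -0.67 gy -0.87 z -0.23
```

Emit:
{"name": "drive_tool", "arguments": {
  "deltas": [
    {"xyz":[0,0.4,0.3],"roll":0},
    {"xyz":[0,0.4,0.3],"roll":0},
    {"xyz":[0,0,0],"roll":0},
    {"xyz":[0,0,0],"roll":0},
    {"xyz":[0,0,0],"roll":0},
    {"xyz":[0,0,0],"roll":0},
    {"xyz":[0,0,0],"roll":0},
    {"xyz":[0,0,0],"roll":0},
    {"xyz":[0,0,0],"roll":0},
    {"xyz":[0,0,0],"roll":0}
  ]
}}

```text
time_s: 16.48
tcp_pos: [0.6172, -0.0769, 0.1695]
tcp_rot: [[0.194, 0.981, -0.001], [0.981, -0.194, 0.0], [-0.0, -0.001, -1.0]]
wrist_force: [-5.4, 1.0, 3.9]
gripper_width: -0.0004
```

```bash
python3 - <<'E'
from h import *
o=st();snap('wrist','w11.png');st();crop('w11.png','w11c.png',270,180,470,330,4)
E
```

```text
t 16.48 gx 620.39 gy 44.48 z 169.46 F gx -5.46 gy -0.02 z 3.91
t 16.53 gx 620.39 gy 44.46 z 169.45 F gx -5.04 gy 0.22 z 4.49
```

View pics/w11c.png

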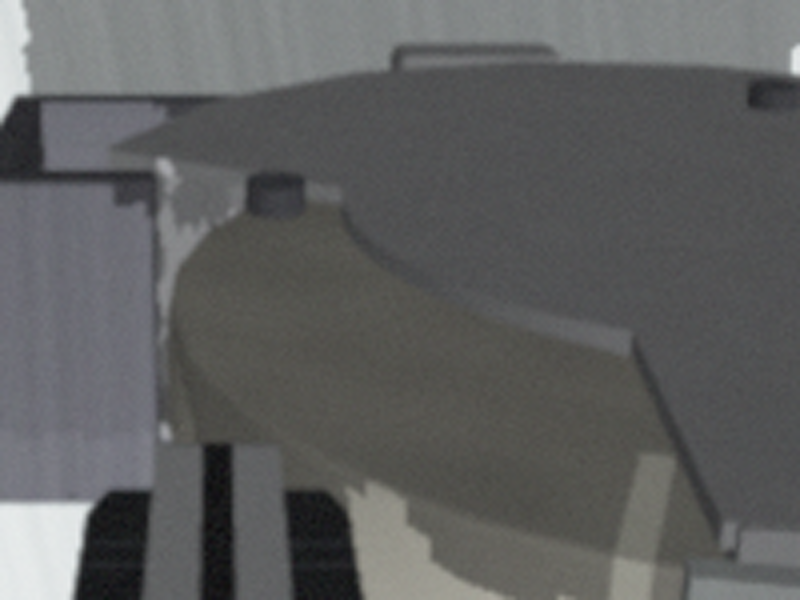

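```bash
cat > strk.py <<'E'
import numpy as np,sys
C=np.array([679.1,128.]);rho=72
def pos(th,r): t=np.radians(th);return C+(rho+r)*np.array([-np.cos(t),np.sin(t)])
def rows(w,p0):
    p=p0.copy()
    for q in w:
        d=np.round(pos(*q)-p,1);p=p+d
        print([0,float(d[0]),float(-d[1])],end=' ')
    print(p-p0,p)
    return p
E
python3 - <<'E'
from strk import *
p=rows([(35,3),(38,6),(44,7),(50,6),(50,4)],np.array([620.76,169.23]))
for d in (.6,0,-.4): rows([(46,1.5),(38,-d),(28,-d),(18,-d),(12,4),(20,9),(35,10),(47,9),(50,4)],pos(50,4))
E
```

```text
[0, -3.1, -1.8] [0, -0.0, -5.0] [0, 4.6, -6.8] [0, 6.7, -4.9] [0, 1.3, 1.5] [ 9.5 17. ] [630.26 186.23]
[0, -2.2, 5.3] [0, -5.2, 9.0] [0, -6.8, 10.4] [0, -4.9, 11.5] [0, -6.4, 6.2] [0, -1.8, -11.9] [0, 9.0, -19.3] [0, 11.9, -12.2] [0, 6.4, 1.0] [0. 0.] [630.24814166 186.21937768]
[0, -2.2, 5.3] [0, -5.7, 8.6] [0, -6.8, 10.5] [0, -4.9, 11.6] [0, -5.9, 6.4] [0, -1.8, -11.9] [0, 9.0, -19.3] [0, 11.9, -12.2] [0, 6.4, 1.0] [0. 0.] [630.24814166 186.21937768]
[0, -2.2, 5.3] [0, -6.0, 8.3] [0, -6.9, 10.6] [0, -4.9, 11.6] [0, -5.5, 6.6] [0, -1.8, -11.9] [0, 9.0, -19.3] [0, 11.9, -12.2] [0, 6.4, 1.0] [0. 0.] [630.24814166 186.21937768]
```

Emit:
{"name": "drive_tool", "arguments": {
  "deltas": [
    {"xyz":[0,-3.1,-1.8],"roll":0},
    {"xyz":[0,0,-5],"roll":0},
    {"xyz":[0,4.6,-6.8],"roll":0},
    {"xyz":[0,6.7,-4.9],"roll":0},
    {"xyz":[0,1.3,1.5],"roll":0},
    {"xyz":[0,0,0],"roll":0},
    {"xyz":[0,0,0],"roll":0},
    {"xyz":[0,0,0],"roll":0},
    {"xyz":[0,0,0],"roll":0},
    {"xyz":[0,0,0],"roll":0}
  ]
}}

```text
time_s: 17.37
tcp_pos: [0.6269, -0.0788, 0.1858]
tcp_rot: [[0.194, 0.981, -0.0], [0.981, -0.194, 0.0], [-0.0, -0.0, -1.0]]
wrist_force: [-0.2, -0.5, 0.1]
gripper_width: -0.0004
```

```bash
python3 - <<'E'
from h import *
o=st()
snap('wrist','w12.png');crop('w12.png','w12c.png',270,180,470,330,4)
E
```

```text
t 17.37 gx 630.22 gy 44.48 z 185.84 F gx -0.11 gy -0.52 z 0.12
```

View pics/w12.png

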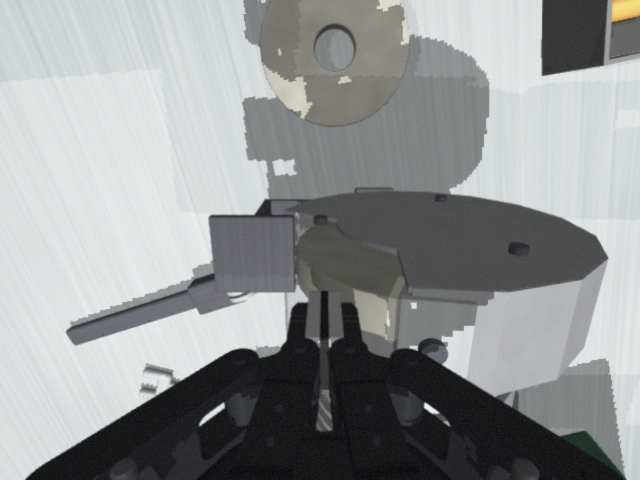

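Emit:
{"name": "drive_tool", "arguments": {
  "deltas": [
    {"xyz":[0,-2.2,5.3],"roll":0},
    {"xyz":[0,-5.7,8.6],"roll":0},
    {"xyz":[0,-6.8,10.5],"roll":0},
    {"xyz":[0,-4.9,11.6],"roll":0},
    {"xyz":[0,-5.9,6.4],"roll":0},
    {"xyz":[0,-1.8,-11.9],"roll":0},
    {"xyz":[0,9,-19.3],"roll":0},
    {"xyz":[0,11.9,-12.2],"roll":0},
    {"xyz":[0,6.4,1],"roll":0},
    {"xyz":[0,0,0],"roll":0}
  ]
}}

```text
time_s: 18.25
tcp_pos: [0.6289, -0.0793, 0.1878]
tcp_rot: [[0.194, 0.981, 0.004], [0.981, -0.194, -0.001], [-0.0, 0.004, -1.0]]
wrist_force: [1.2, -0.4, -1.1]
gripper_width: -0.0002
```

```bash
python3 - <<'E'
from h import *
o=st()
snap('wrist','w13.png');crop('w13.png','w13c.png',270,180,470,330,4)
E
```

```text
t 18.25 gx 632.34 gy 44.38 z 187.79 F gx 1.25 gy -0.12 z -1.15
```

View pics/w13c.png

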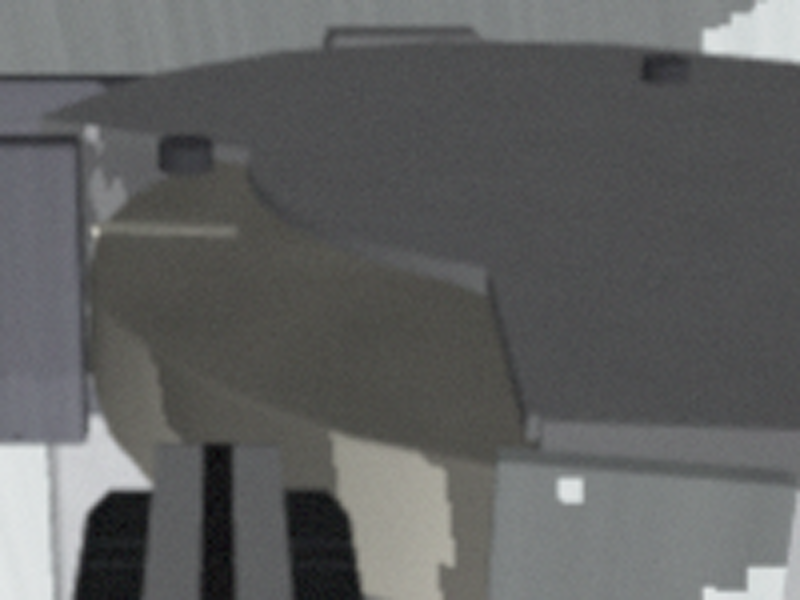

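View pics/w12c.png

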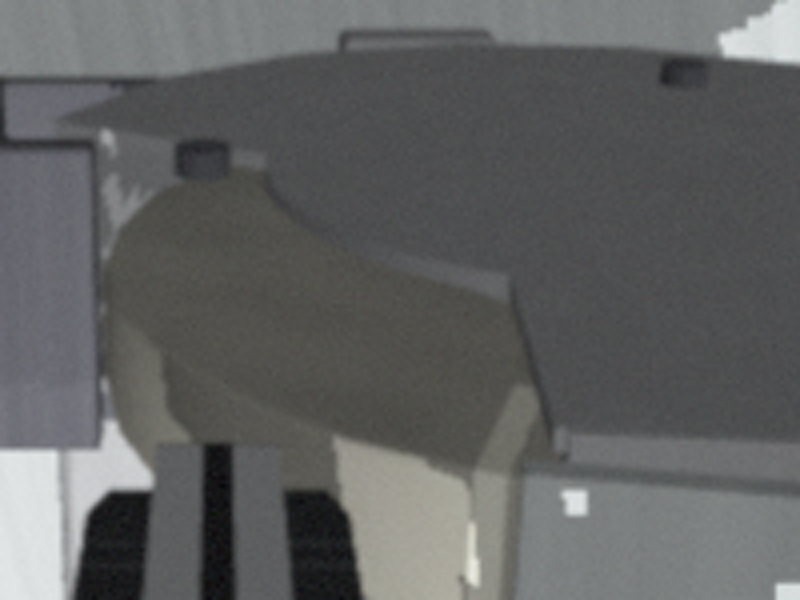

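Emit:
{"name": "drive_tool", "arguments": {
  "deltas": [
    {"xyz":[0,-2.2,5.3],"roll":0},
    {"xyz":[0,-5.7,8.6],"roll":0},
    {"xyz":[0,-6.8,10.5],"roll":0},
    {"xyz":[0,-4.9,11.6],"roll":0},
    {"xyz":[0,-5.9,6.4],"roll":0},
    {"xyz":[0,-1.8,-11.9],"roll":0},
    {"xyz":[0,9,-19.3],"roll":0},
    {"xyz":[0,11.9,-12.2],"roll":0},
    {"xyz":[0,6.4,1],"roll":0},
    {"xyz":[0,0,0],"roll":0}
  ]
}}

```text
time_s: 19.13
tcp_pos: [0.6286, -0.0792, 0.1874]
tcp_rot: [[0.194, 0.981, 0.003], [0.981, -0.194, -0.001], [-0.0, 0.003, -1.0]]
wrist_force: [-0.2, 0.1, -0.4]
gripper_width: -0.0
```

```bash
python3 - <<'E'
from h import *
o=st()
a=[snap('wrist','w14%s.png'%c) for c in 'ab'];o=st();snap('side','s14.png')
for c in 'ab': crop('w14%s.png'%c,'x%s.png'%c,270,200,470,320,2)
i=np.hstack([cv2.imread('pics/xa.png'),cv2.imread('pics/xb.png')]);cv2.imwrite('pics/w14.png',i)
crop('s14.png','s14c.png',215,60,415,210,3)
E
```

```text
t 19.13 gx 632.01 gy 44.36 z 187.41 F gx -0.19 gy 0.03 z -0.42
t 19.23 gx 629.95 gy 44.46 z 185.10 F gx -0.16 gy 0.34 z -0.96
```

View pics/w14.png

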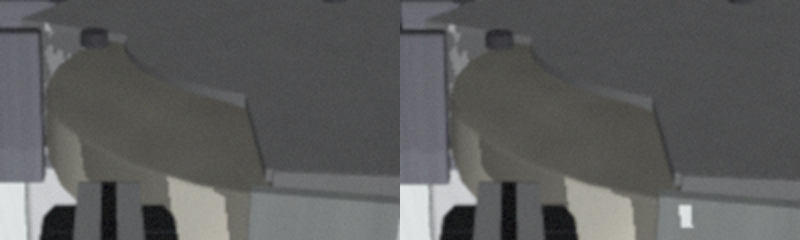

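View pics/s14c.png

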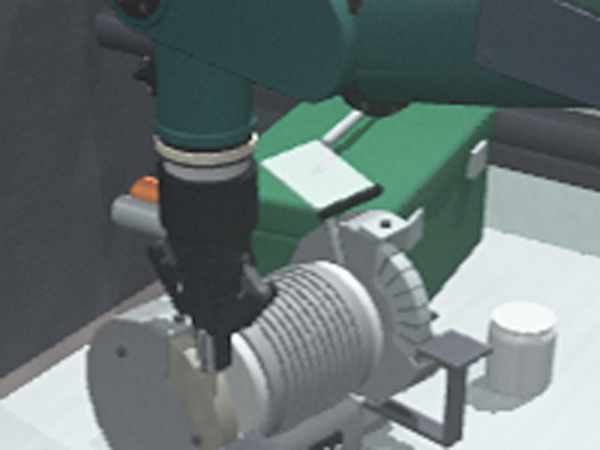

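Emit:
{"name": "drive_tool", "arguments": {
  "deltas": [
    {"xyz":[0,-2.2,5.3],"roll":0},
    {"xyz":[0,-5.7,8.6],"roll":0},
    {"xyz":[0,-6.8,10.5],"roll":0},
    {"xyz":[0,-4.9,11.6],"roll":0},
    {"xyz":[0,-5.9,6.4],"roll":0},
    {"xyz":[0,-1.8,-11.9],"roll":0},
    {"xyz":[0,9,-19.3],"roll":0},
    {"xyz":[0,11.9,-12.2],"roll":0},
    {"xyz":[0,6.4,1],"roll":0},
    {"xyz":[0,0,0],"roll":0}
  ]
}}

```text
time_s: 20.12
tcp_pos: [0.6287, -0.0793, 0.1876]
tcp_rot: [[0.194, 0.981, 0.004], [0.981, -0.194, -0.001], [-0.0, 0.004, -1.0]]
wrist_force: [0.0, 0.7, -0.8]
gripper_width: 0.0001
```

```bash
python3 - <<'E'
from h import *
o=st();snap('wrist','w15.png')
E
```

```text
t 20.12 gx 632.12 gy 44.35 z 187.60 F gx -0.12 gy 0.72 z -0.78
```

Emit:
{"name": "drive_tool", "arguments": {
  "deltas": [
    {"xyz":[0,-2.2,5.3],"roll":0},
    {"xyz":[0,-5.7,8.6],"roll":0},
    {"xyz":[0,-6.8,10.5],"roll":0},
    {"xyz":[0,-4.9,11.6],"roll":0},
    {"xyz":[0,-5.9,6.4],"roll":0},
    {"xyz":[0,-1.8,-11.9],"roll":0},
    {"xyz":[0,9,-19.3],"roll":0},
    {"xyz":[0,11.9,-12.2],"roll":0},
    {"xyz":[0,6.4,1],"roll":0},
    {"xyz":[0,0,0],"roll":0}
  ]
}}

```text
time_s: 21.0
tcp_pos: [0.6286, -0.0792, 0.1874]
tcp_rot: [[0.194, 0.981, 0.003], [0.981, -0.194, -0.001], [-0.0, 0.003, -1.0]]
wrist_force: [-0.2, -0.3, -0.5]
gripper_width: 0.0001
```

```bash
python3 - <<'E'
from h import *
o=st();snap('wrist','w16.png')
for f in ('w15','w16'): crop(f+'.png','x%s.png'%f,270,200,470,320,2)
i=np.hstack([cv2.imread('pics/xw15.png'),cv2.imread('pics/xw16.png')]);cv2.imwrite('pics/p16.png',i)
E
```

```text
t 21.0 gx 632.00 gy 44.39 z 187.40 F gx -0.12 gy -0.34 z -0.52
```

View pics/p16.png

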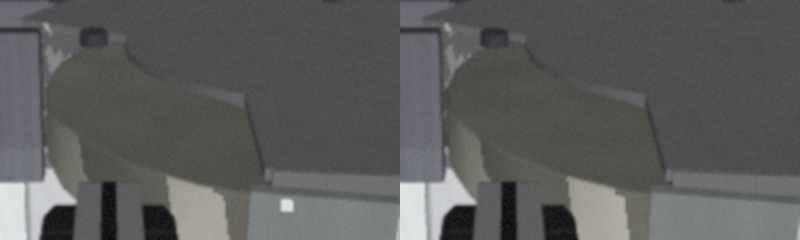

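Emit:
{"name": "drive_tool", "arguments": {
  "deltas": [
    {"xyz":[0,-2.2,5.3],"roll":0},
    {"xyz":[0,-5.7,8.6],"roll":0},
    {"xyz":[0,-6.8,10.5],"roll":0},
    {"xyz":[0,-4.9,11.6],"roll":0},
    {"xyz":[0,-5.9,6.4],"roll":0},
    {"xyz":[0,-1.8,-11.9],"roll":0},
    {"xyz":[0,9,-19.3],"roll":0},
    {"xyz":[0,11.9,-12.2],"roll":0},
    {"xyz":[0,6.4,1],"roll":0},
    {"xyz":[0,0,0],"roll":0}
  ]
}}

```text
time_s: 21.88
tcp_pos: [0.6286, -0.0792, 0.1874]
tcp_rot: [[0.194, 0.981, 0.003], [0.981, -0.194, -0.001], [-0.0, 0.003, -1.0]]
wrist_force: [-0.0, -0.5, -0.8]
gripper_width: -0.0002
```

```bash
python3 - <<'E'
from h import *
o=st()
fs=[]
for k in range(4):
    snap('wrist','w17%d.png'%k); crop('w17%d.png'%k,'x.png',270,200,470,320,2);fs.append(cv2.imread('pics/x.png'))
st()
cv2.imwrite('pics/p17.png',np.vstack([np.hstack(fs[:2]),np.hstack(fs[2:])]))
E
```

```text
t 21.88 gx 631.98 gy 44.36 z 187.38 F gx 0.04 gy -0.48 z -0.81
t 22.08 gx 629.49 gy 44.48 z 184.68 F gx -0.24 gy 0.46 z 0.58
```

View pics/p17.png

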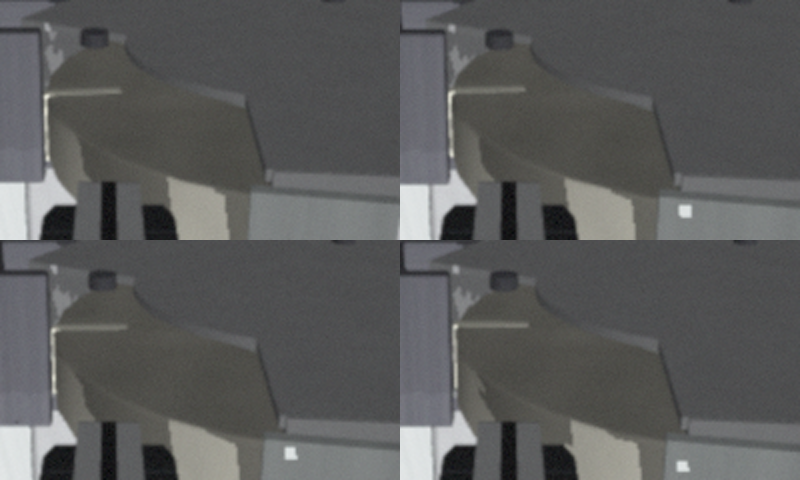

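```bash
python3 - <<'E'
from strk import *
p=rows([(45,1.5),(33,0),(20,0),(11,4),(10,9),(10,12)],pos(50,4))
E
```

```text
[0, -3.1, 6.2] [0, -8.4, 12.8] [0, -7.3, 14.6] [0, -7.0, 10.1] [0, -5.1, 0.5] [0, -3.0, -0.6] [-33.9 -43.6] [596.34814166 142.61937768]
```

Emit:
{"name": "drive_tool", "arguments": {
  "deltas": [
    {"xyz":[0,0,0],"roll":0},
    {"xyz":[0,0,0],"roll":0},
    {"xyz":[0,0,0],"roll":0},
    {"xyz":[0,0,0],"roll":0},
    {"xyz":[0,-3.1,6.2],"roll":0},
    {"xyz":[0,-8.4,12.8],"roll":0},
    {"xyz":[0,-7.3,14.6],"roll":0},
    {"xyz":[0,-7,10.1],"roll":0},
    {"xyz":[0,-5.1,0.5],"roll":0},
    {"xyz":[0,-3,-0.6],"roll":0}
  ]
}}

```text
time_s: 22.92
tcp_pos: [0.5926, -0.0719, 0.1414]
tcp_rot: [[0.194, 0.981, -0.002], [0.981, -0.194, 0.0], [0.0, -0.002, -1.0]]
wrist_force: [0.5, 0.5, 0.5]
gripper_width: 0.0003
```

```bash
python3 - <<'E'
from h import *
o=st()
fs=[]
for k in range(12):
    im=snap('wrist','w18%02d.png'%k); 
    if k%2==0: crop('w18%02d.png'%k,'x.png',270,130,530,330,1);fs.append(cv2.imread('pics/x.png'))
st()
cv2.imwrite('pics/p18.png',np.vstack([np.hstack(fs[:3]),np.hstack(fs[3:])]))
E
```

```text
t 22.92 gx 595.24 gy 44.52 z 141.38 F gx 0.39 gy 0.55 z 0.48
t 23.52 gx 596.68 gy 44.42 z 142.52 F gx 0.04 gy -0.29 z 0.02
```

View pics/p18.png

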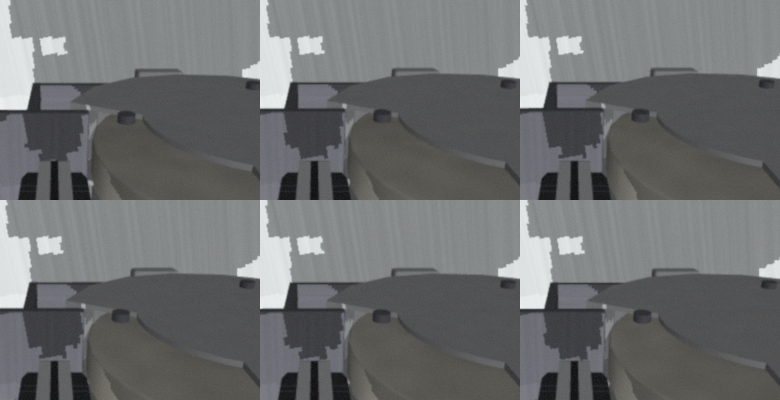

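```bash
python3 - <<'E'
from strk import *
p=rows([(30,12),(46,9),(50,4),(50,4),(50,4),(45,1.5),(33,0),(20,0),(11,4),(10,12)],pos(10,12))
E
```

```text
[0, 10.0, -27.4] [0, 16.5, -16.3] [0, 7.4, 0.1] [0, -0.0, -0.0] [0, -0.0, -0.0] [0, -3.1, 6.2] [0, -8.5, 12.8] [0, -7.2, 14.6] [0, -7.0, 10.1] [0, -8.1, -0.1] [-1.13686838e-13  2.84217094e-14] [596.37614875 142.58644692]
```

Emit:
{"name": "drive_tool", "arguments": {
  "deltas": [
    {"xyz":[0,10,-27.4],"roll":0},
    {"xyz":[0,16.5,-16.3],"roll":0},
    {"xyz":[0,7.4,0.1],"roll":0},
    {"xyz":[0,0,0],"roll":0},
    {"xyz":[0,0,0],"roll":0},
    {"xyz":[0,-3.1,6.2],"roll":0},
    {"xyz":[0,-8.5,12.8],"roll":0},
    {"xyz":[0,-7.2,14.6],"roll":0},
    {"xyz":[0,-7,10.1],"roll":0},
    {"xyz":[0,-8.1,-0.1],"roll":0}
  ]
}}

```text
time_s: 24.35
tcp_pos: [0.5902, -0.0715, 0.1376]
tcp_rot: [[0.194, 0.981, -0.009], [0.981, -0.194, 0.002], [0.0, -0.009, -1.0]]
wrist_force: [-0.5, 0.6, -1.4]
gripper_width: -0.0
```

```bash
cat > m.py <<'E'
from h import *
import sys
n=sys.argv[1];o=st();fs=[]
for k in range(6):
    im=snap('wrist','w%s_%d.png'%(n,k)); crop('w%s_%d.png'%(n,k),'x.png',270,130,530,330,1);fs.append(cv2.imread('pics/x.png'))
st()
cv2.imwrite('pics/p%s.png'%n,np.vstack([np.hstack(fs[:3]),np.hstack(fs[3:])]))
E
python3 m.py 19
```

```text
t 24.35 gx 592.85 gy 44.51 z 137.62 F gx -0.62 gy 0.46 z -1.40
t 24.65 gx 597.27 gy 44.42 z 143.52 F gx 0.18 gy -0.31 z 0.31
```

View pics/p19.png

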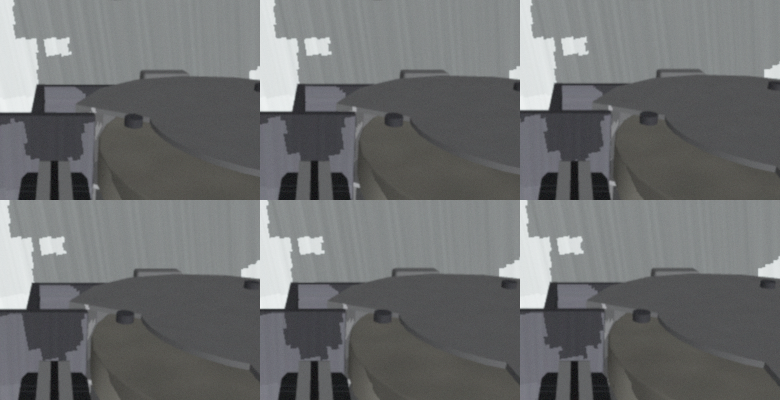

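Emit:
{"name": "drive_tool", "arguments": {
  "deltas": [
    {"xyz":[0,10,-27.4],"roll":0},
    {"xyz":[0,16.5,-16.3],"roll":0},
    {"xyz":[0,7.4,0.1],"roll":0},
    {"xyz":[0,0,0],"roll":0},
    {"xyz":[0,0,0],"roll":0},
    {"xyz":[0,-3.1,6.2],"roll":0},
    {"xyz":[0,-8.5,12.8],"roll":0},
    {"xyz":[0,-7.2,14.6],"roll":0},
    {"xyz":[0,-7,10.1],"roll":0},
    {"xyz":[0,-8.1,-0.1],"roll":0}
  ]
}}

```text
time_s: 25.48
tcp_pos: [0.5903, -0.0715, 0.1376]
tcp_rot: [[0.194, 0.981, -0.008], [0.981, -0.194, 0.002], [0.0, -0.009, -1.0]]
wrist_force: [-0.4, 0.0, -0.5]
gripper_width: 0.0002
```

```bash
python3 m.py 20
```

```text
t 25.48 gx 592.91 gy 44.50 z 137.65 F gx -0.42 gy -0.05 z -0.52
t 25.78 gx 597.27 gy 44.43 z 143.57 F gx -0.10 gy 0.47 z 0.27
```

View pics/p20.png

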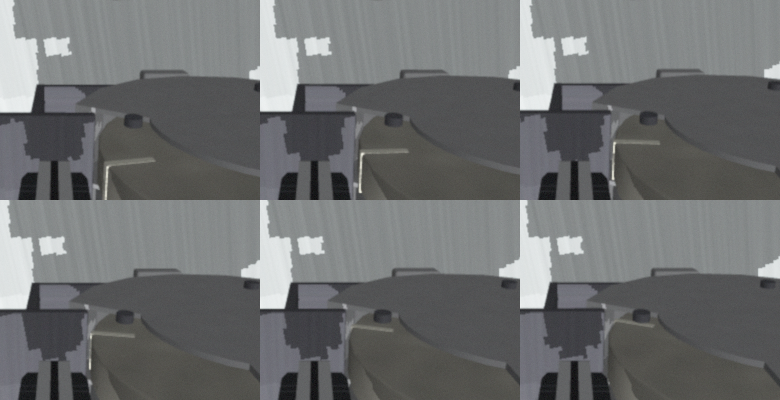

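Emit:
{"name": "drive_tool", "arguments": {
  "deltas": [
    {"xyz":[0,-8,0],"roll":0},
    {"xyz":[0,-12,0],"roll":0},
    {"xyz":[0,0,-26],"roll":0},
    {"xyz":[0,0,-30],"roll":0},
    {"xyz":[0,0,-29],"roll":0},
    {"xyz":[-20.7,8,0],"roll":0},
    {"xyz":[-20.7,8,0],"roll":0},
    {"xyz":[-20.7,8,0],"roll":0},
    {"xyz":[-20.7,8,0],"roll":0},
    {"xyz":[0,1,0],"roll":0}
  ]
}}

```text
time_s: 26.62
tcp_pos: [0.5905, -0.1599, 0.2275]
tcp_rot: [[0.198, 0.98, 0.0], [0.98, -0.198, -0.003], [-0.002, 0.001, -1.0]]
wrist_force: [-1.0, -0.2, -0.2]
gripper_width: -0.0004
```

Emit:
{"name": "drive_tool", "arguments": {
  "deltas": [
    {"xyz":[0,0,0],"roll":0},
    {"xyz":[0,0,0],"roll":0},
    {"xyz":[0,0,0],"roll":0},
    {"xyz":[0,0,0],"roll":0},
    {"xyz":[0,0,0],"roll":0},
    {"xyz":[0,0,0],"roll":0},
    {"xyz":[0,0,0],"roll":0},
    {"xyz":[0,0,0],"roll":0},
    {"xyz":[0,0,0],"roll":0},
    {"xyz":[0,0,0],"roll":0}
  ]
}}

```text
time_s: 27.45
tcp_pos: [0.5905, -0.156, 0.2275]
tcp_rot: [[0.194, 0.981, 0.0], [0.981, -0.194, -0.0], [-0.0, 0.0, -1.0]]
wrist_force: [-0.4, 0.6, 0.2]
gripper_width: 0.0001
```

```bash
python3 - <<'E'
from h import *
o=st();snap('wrist','w21.png');snap('top','t21.png')
crop('w21.png','w21c.png',225,55,465,175,3.3)
im=cv2.imread('pics/w21.png').astype(float); b=im[100:120].mean(0)
for x in range(318,342): print(x,b[x].round(0).tolist(),end=' ')
E
```

```text
t 27.45 gx 609.58 gy -38.32 z 227.52 F gx -0.50 gy 0.48 z 0.25
318 [61.0, 57.0, 57.0] 319 [61.0, 58.0, 57.0] 320 [61.0, 57.0, 57.0] 321 [62.0, 58.0, 58.0] 322 [63.0, 58.0, 58.0] 323 [64.0, 60.0, 59.0] 324 [64.0, 60.0, 60.0] 325 [64.0, 59.0, 59.0] 326 [62.0, 57.0, 58.0] 327 [64.0, 62.0, 61.0] 328 [78.0, 76.0, 76.0] 329 [87.0, 86.0, 85.0] 330 [81.0, 80.0, 80.0] 331 [66.0, 67.0, 68.0] 332 [56.0, 59.0, 60.0] 333 [56.0, 60.0, 61.0] 334 [57.0, 60.0, 61.0] 335 [57.0, 61.0, 62.0] 336 [59.0, 63.0, 64.0] 337 [61.0, 65.0, 66.0] 338 [62.0, 66.0, 66.0] 339 [63.0, 67.0, 68.0] 340 [64.0, 67.0, 68.0] 341 [64.0, 68.0, 68.0]
```

View pics/w21c.png

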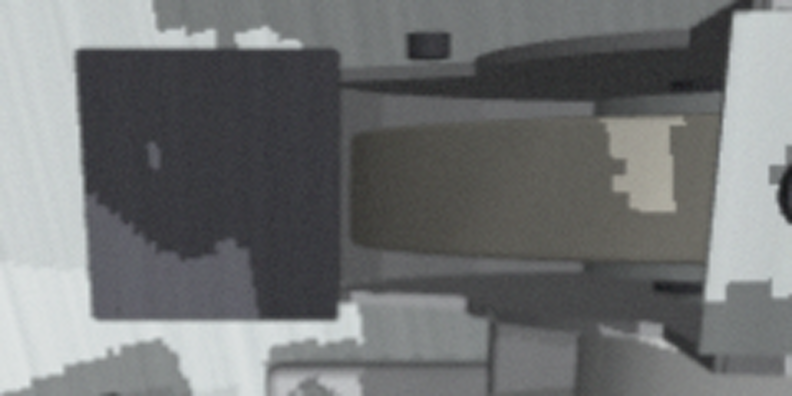

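View pics/t21.png

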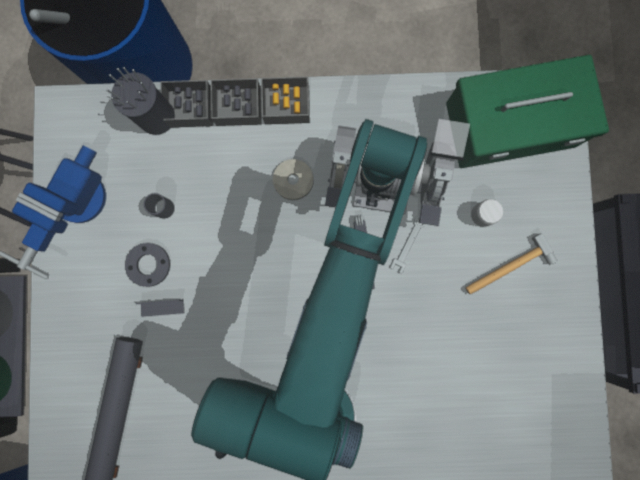

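```bash
python3 - <<'E'
from h import *
st();print(close_job())
E
```

```text
t 27.55 gx 609.59 gy -38.36 z 227.49 F gx 0.95 gy 0.01 z 0.58
the job is handed in; nothing more can be done
None
```

The rest is set about 2 mm off the stone and let go. After that the stone made well over one full turn from light strokes with the closed fingertips. I handed the job in at 27.6 s with the gripper clear of everything.

- **Setting the rest:** My first push slid the rest further than I meant, right up to the stone, with about 12 N at most on the wrist, including about 5 N of sliding friction. The stone was not being turned then. I pinched the plate by its sides, pulled it back about 2 mm and let go before any stroke.
- **Gap:** The wrist camera, looking straight down, gave about 2.1 mm after I let go and about 1.75 mm after the spinning. The two readings differ by 0.3 mm. That could be runout of the stone or reading error; I did not find out which.
- **Finger contact:** Before the strokes I pressed one fingertip lightly on the still stone to find its surface, at about 7 N. I could not read the force during the strokes themselves, only after each one.
- **Spin:** I made eight strokes in the running direction. The chalk mark went down past the front, out of sight and came back round, at least one full turn by the fifth stroke. It came round again after the eighth. After that last stroke the pictures show it still turning, at roughly 2 rad/s, with the fingers clear.
- **Rubbing:** There was no sign of rubbing, and the gap to the rest is visible in the last picture.
- **Other things on the bench:** In the last top picture the things that can be seen are where they were. The arm hides part of the dresser and the grinder.

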